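# Tidy the vanity: stack the compacts, put the bottle gripper away handle-first

### The job

Tidy the vanity counter: stack all the loose mirror compacts flat and centred on the white plate, largest at the bottom and smallest on top, and put the green pill bottle gripper away in the bamboo organiser's drawer. The gripper's handle is tucked under the glass shelf, so draw it out by the jaw, lay it down on the counter clear in front of the shelf and let go, then lift it by the handle and lay it flat in the drawer with the jaw to the back and the handle to the front, ready to be taken handle-first, and push the drawer fully shut. Do not knock the glass shelf, and leave everything else where it stands.

Things in the scene. Friction and masses are not known exactly. Their poses are not given: they have to be found in the camera images.
- shelf: low frosted glass counter shelf, fixed. Glass 140 mm deep (x), 300 wide (y), underside 82 and top 90 mm above the counter, on two chrome C-brackets (12 mm wide, 135 mm either side of the middle, uprights at the back). Origin on the counter under the middle of the glass; own -x points out of the open front: front edge at own x = -70 mm. A weekly pill organiser stands on its rear half
- tool: green pill bottle gripper, rigid, 170 mm long, 18 high, about 70 g. Origin mid-length on its underside; own +x points to the jaw end, own z up. Handle: bar 20 mm wide, from x = -85 to +25 mm. Jaw end: two prongs, flat outer sides 50 mm apart, x = 36 to 85 mm. It starts flat on the counter, handle under the glass shelf, jaw sticking out 78 to 92 mm past the glass's front edge towards the robot
- tool_jaw (a point): point in the middle of the tool's jaw end, between the prongs (50 mm over their outsides), at half height: 62 mm from the tool's origin, 23 mm from the jaw tips
- tool_handle (a point): point on the tool's handle (20 mm wide), at half height, 40 mm from the handle's free end
- tool_butt (a point): the handle's free end, at half height
- organiser: bamboo two-tier bathroom organiser, fixed, 218 mm deep (x), 200 wide (y), 100 high. Own -x points out of its open front; its front face lies at own x = -103 mm, its back at +115 mm; origin on the counter. The underside of its top board is 90 mm above the counter; a low drawer slides in the niche below; a cream jar and a lotion bottle stand on the rear of the top board
- drawer (a joint): pull-out of the organiser's drawer in m: 0 fully shut (front panel up against the organiser's face), 0.14 at its stop; it starts 0.125 to 0.14 open. It slides along the organiser's x (own -x is out) with about 1 N of friction
- drawer_floor (a point): centre of the drawer's inner floor, 12 mm above the counter; moves with the drawer; axes as the organiser's (+x to the back). Inside 200 mm long (x), 164 wide (y); all four walls end 45 mm above the counter, leaving 45 mm free between them and the underside of the organiser's top board
- drawer_front (a point): middle of the outer face of the drawer's front panel (192 mm wide, from 6 to 45 mm above the counter, 12 mm thick; at own x = -115 mm of the organiser when shut), 27 mm above the counter; a steel knob 18 mm across and 18 mm long sits there. Moves with the drawer; axes as the organiser's
- plate: round white ceramic plate with a flat top, 100 mm across, 10 mm high, fixed. Origin at the centre of its underside
- compact_64: round steel mirror compact, the largest size: a flat closed disc 64 mm across and 14 mm thick, about 90 g. Origin at its middle (7 mm above what it lies on), own z through its flat faces; may be absent
- compact_56: round steel mirror compact, the second largest size: a flat closed disc 56 mm across and 14 mm thick, about 70 g. Origin at its middle (7 mm above what it lies on), own z through its flat faces; may be absent
- compact_48: round steel mirror compact, the third largest size: a flat closed disc 48 mm across and 14 mm thick, about 55 g. Origin at its middle (7 mm above what it lies on), own z through its flat faces; may be absent
- compact_40: round steel mirror compact, the fourth largest size: a flat closed disc 40 mm across and 14 mm thick, about 40 g. Origin at its middle (7 mm above what it lies on), own z through its flat faces; may be absent
- compact_32: round steel mirror compact, the smallest size: a flat closed disc 32 mm across and 14 mm thick, about 30 g. Origin at its middle (7 mm above what it lies on), own z through its flat faces; may be absent
- vial: empty clear glass vial, 27 mm across, 55 mm high, standing among the compacts; bystander, origin at the centre of its underside
- pill_week: white weekly pill organiser with seven lids, 34 x 154 x 23 mm, on the glass shelf; bystander, origin at the centre of its underside
- bamboo_box: bamboo box with a sliding lid, 62 x 90 x 39 mm, on the counter at the right side; bystander, origin at the centre of its underside
- cream_jar: amber jar, 52 mm across, 45 mm high, on the organiser; bystander, origin at the centre of its underside
- lotion: lotion bottle, 42 mm across, 110 mm high, on the organiser; bystander, origin at the centre of its underside
- soap_pump: white soap pump, 64 mm across, 165 mm high, at the left side; bystander, origin at the centre of its underside

How it is judged:
On the way, in this order (a step that is already met when the one before it is completed fails the run):
1. the gripper tool lies flat on the counter, let go, wholly clear in front of the glass shelf (x of tool_butt in the frame of shelf below -0.072 m and height (world z) of each of tool_jaw, tool_butt below 0.015 m and angle between the z axis of tool and the z axis of plate, either way round below 0.1 rad and linear speed of tool below 0.03 m/s and contact force between the fingers and tool below 0.1 N), for 0.2 s.
2. the gripper tool is lifted by its handle (distance between the grasp point and tool_handle below 0.065 m and height (world z) of tool_handle above 0.03 m and contact force between the fingers and tool above 1 N), for 0.2 s.
3. the gripper tool lies flat in the drawer, jaw to the back and handle to the front, let go (z of tool_jaw in the frame of drawer_floor between 0.004 and 0.016 m and angle between the z axis of tool and the z axis of plate, either way round below 0.12 rad and x of tool_jaw in the frame of drawer_floor above 0.02 m and x of tool_butt in the frame of drawer_floor between -0.102 and -0.03 m and y of tool_butt in the frame of drawer_floor between -0.082 and 0.082 m and y of tool_jaw in the frame of drawer_floor between -0.082 and 0.082 m and contact force between the fingers and tool below 0.1 N), for 0.2 s.
At the end, for the whole second after the job is handed in: Drawer shut to within 6 mm, the gripper tool flat on its floor, jaw to the back, handle to the front; all compacts present lie flat in one stack on the plate, each centre within 10 mm of the plate's centre, each smaller one above every larger one (either face up); all at rest (value of joint drawer below 0.006 m and z of tool_jaw in the frame of drawer_floor between 0.004 and 0.016 m and angle between the z axis of tool and the z axis of plate, either way round below 0.12 rad and x of tool_jaw in the frame of drawer_floor above 0.02 m and x of tool_butt in the frame of drawer_floor between -0.102 and -0.03 m and y of tool_butt in the frame of drawer_floor between -0.082 and 0.082 m and y of tool_jaw in the frame of drawer_floor between -0.082 and 0.082 m and linear speed of each of tool, compact_64, compact_56, compact_48, compact_40, compact_32 below 0.02 m/s and horizontal distance between each of compact_64, compact_56, compact_48, compact_40, compact_32 and plate below 0.01 m and angle between the z axis of each of compact_64, compact_56, compact_48, compact_40, compact_32 and the z axis of plate, either way round below 0.08 rad and z of compact_64 in the frame of plate between 0.014 and 0.078 m and ((angle between compact_64's own z axis and vertical below 1.5 rad and z of compact_56 in the frame of compact_64 above 0.01 m) or (not (angle between compact_64's own z axis and vertical below 1.5 rad) and z of compact_56 in the frame of compact_64 below -0.01 m)) and ((angle between compact_64's own z axis and vertical below 1.5 rad and z of compact_48 in the frame of compact_64 above 0.01 m) or (not (angle between compact_64's own z axis and vertical below 1.5 rad) and z of compact_48 in the frame of compact_64 below -0.01 m)) and ((angle between compact_64's own z axis and vertical below 1.5 rad and z of compact_40 in the frame of compact_64 above 0.01 m) or (not (angle between compact_64's own z axis and vertical below 1.5 rad) and z of compact_40 in the frame of compact_64 below -0.01 m)) and ((angle between compact_64's own z axis and vertical below 1.5 rad and z of compact_32 in the frame of compact_64 above 0.01 m) or (not (angle between compact_64's own z axis and vertical below 1.5 rad) and z of compact_32 in the frame of compact_64 below -0.01 m)) and z of compact_56 in the frame of plate between 0.014 and 0.078 m and ((angle between compact_56's own z axis and vertical below 1.5 rad and z of compact_48 in the frame of compact_56 above 0.01 m) or (not (angle between compact_56's own z axis and vertical below 1.5 rad) and z of compact_48 in the frame of compact_56 below -0.01 m)) and ((angle between compact_56's own z axis and vertical below 1.5 rad and z of compact_40 in the frame of compact_56 above 0.01 m) or (not (angle between compact_56's own z axis and vertical below 1.5 rad) and z of compact_40 in the frame of compact_56 below -0.01 m)) and ((angle between compact_56's own z axis and vertical below 1.5 rad and z of compact_32 in the frame of compact_56 above 0.01 m) or (not (angle between compact_56's own z axis and vertical below 1.5 rad) and z of compact_32 in the frame of compact_56 below -0.01 m)) and z of compact_48 in the frame of plate between 0.014 and 0.078 m and ((angle between compact_48's own z axis and vertical below 1.5 rad and z of compact_40 in the frame of compact_48 above 0.01 m) or (not (angle between compact_48's own z axis and vertical below 1.5 rad) and z of compact_40 in the frame of compact_48 below -0.01 m)) and ((angle between compact_48's own z axis and vertical below 1.5 rad and z of compact_32 in the frame of compact_48 above 0.01 m) or (not (angle between compact_48's own z axis and vertical below 1.5 rad) and z of compact_32 in the frame of compact_48 below -0.01 m)) and z of compact_40 in the frame of plate between 0.014 and 0.078 m and ((angle between compact_40's own z axis and vertical below 1.5 rad and z of compact_32 in the frame of compact_40 above 0.01 m) or (not (angle between compact_40's own z axis and vertical below 1.5 rad) and z of compact_32 in the frame of compact_40 below -0.01 m)) and z of compact_32 in the frame of plate between 0.014 and 0.078 m); the robot touches nothing.
It fails at once if a bystander was moved more than 4 cm (distance of any of vial, pill_week, bamboo_box, cream_jar, lotion, soap_pump from where it was at the start of the episode above 0.04 m).
It fails at once if the robot knocked the glass shelf (over 20 N) (contact force between any of the arm, the fingers and shelf above 20 N).
Of compact_64, compact_56, compact_48, compact_40, compact_32 only 3 to 5 are there at a start; the rules pass over those that are not, and their reading is None.
At some moment in a run one of compact_64, compact_56, compact_48, compact_40, compact_32 may be knocked a few centimetres aside while the robot is not near it.
Once in a run the grip may slacken for a moment while it holds something.
It also fails if it takes over 210 s, if anything falls off the work surface, if the arm or the gripper's body presses on something with over 40 N, if the wrist force passes 120 N, or if a joint passes its speed limit or range.

### The arm

A 6-joint arm with a two-finger parallel gripper is mounted at the origin on the work surface. World frame = base frame: x ahead of the robot, y to its left, z up, the work surface at z = 0. Lengths are in m, angles in rad, forces in N, time in s.
With the tool pointing down it reaches from about 0.4 to 0.825 m from the base axis. Payload 7 kg.
Tool frame: the origin (TCP) lies on the centre line of the jaws, within the pads' length; the fingertips stand 14 mm ahead of it and the grasp point (between the pads) lies 5 mm behind it (bot.tip_reach is the distance from the TCP to the fingertips, in m); z points along the fingers, y is the line along which they close (so a half turn about z gives the same grasp; the last joint's range is limited). The gripper opens to 85 mm and grips with 20 to 120 N. Pads are 22 mm wide; open, the fingers measure 114 mm over their backs; the gripper's body (76 mm by 85 mm) begins 54 mm behind the grasp point. The pads swing forward as they close: fully open they stand 13 mm farther back than shut.
Start: joints at [1.619, 0.359, 0.012, 0, -1.224, -0.288], TCP at [0.16, 0.656, 0.245] pointing down, gripper open.
Joint ranges: [-3.07, 3.07], [-1.43, 2.12], [-1.02, 1.25], [-3.03, 1.67], [-3.05, -0], [-3.03, 3.03]. Speed limits (rad/s): [2.39, 2.39, 3.01, 3.14, 3.14, 3.14].

### API

Orientations are given as a unit quaternion [x, y, z, w].
In Python, from station import readout, viewer, ticket, bot gives the robot as it stands. The module is installed in compiled form; this text tells all that it offers.
- The arm moves only by the tool jog_arm, never from a script. Its argument "rows" is a list of rows, each a list of 7 numbers: the shift along the tool's x, y, z each as a share of 0.04 m, from -1 to 1, then the turn, a rotation vector about the tool's x, y, z each as a share of 5 degrees, from -1 to 1, then the gripper's target within -1 to 1 (shut at 1, half-way at 0, fully open at -1). In form: [[x, y, z, ax, ay, az, fingers], ...]. A call has 1 to 5 rows; each row shifts and turns the commanded pose from where the row before left it, along the tool's axes as they then stand; what a row does not reach is not made up. A row lasts 1/8 s, in which the tool goes at most 62.5 mm and 10.7 degrees, less where a joint would pass 70% of its speed; a pose out of reach is approached as far as the arm can. A call with a number of a shift or a turn outside -1 to 1 is refused whole. A call with a gripper value outside its range is refused whole. The fingers move at their own pace and stop on an object; the grip force is fixed at half the most. Time passes only in rows, so rows that do not move let the fingers close. It gives the time, the measured TCP pose, the force, the opening and the grip force at its end, in the units of the state.
- readout.get_state(): the state, without advancing time (a new reading comes with each control period).
- viewer.get_image(name): name is "scene" or "top" or "wrist"; returns a dict with "img" (480x640x3 uint8, blue, green, red), "depth" (480x640 float32, m along the optical axis (not along the pixel's ray), 0 where there is no reading), "K" (3x3 intrinsics, pixels), "world_to_cam" (4x4, takes a point from world to camera coordinates). Camera axes: x right, y down, z forward; pixel columns grow to the right and rows downward; lengths in m; the calibration is good to about 2 mm. A picture is of the moment at which its call begins.
- ticket.close_job(): hands the job in; it is judged then, once.
The state is a dict: "time": time; "joint_positions": joint angles; "qd": joint speeds; "joint_torque": joint torques, N m; "position": TCP position; "ee_rot": TCP orientation; "force": force on the tool from outside, world axes, zero at the start; "moment": the same for the moment, N m; "grip_width": finger opening in m; "grasp_force": force on a finger pad.
Only numpy, scipy, OpenCV 4.12 (cv2) and the standard library are available. Lean on these libraries where they do the work, as an engineer would, in place of code of your own. Each camera call takes 0.05 s, during which the arm holds its last target. There are 200 camera calls.

## Working session

There is one attempt and no reset: what is moved stays moved. The work goes in short steps, Python scripts to look and compute and a tool call to move; the robot and the scene stay as the last step left them, time stands still between calls to the robot, and variables do not carry over. Pictures are saved under pics/ and viewed, at most 14 in all, crops included, and the job is handed in when it is done.

Besides the shell and the picture viewer there is one more tool, called after "Call:" in YAML: its name, and indented under it one key for each argument. jog_arm: Moves the arm, as the interface text tells. Shift numbers are shares of 0.04 m and turn numbers shares of 5 degrees, none past 1 either way. Its arguments: {"type":"object","properties":{"rows":{"type":"array"}},"required":["rows"]}

```bash
mkdir -p pics
cat > h.py <<'E'
import numpy as np,cv2
from station import readout,viewer,ticket,bot
from scipy.spatial.transform import Rotation as R
def cap(n,f=None):
    d=viewer.get_image(n)
    if f: cv2.imwrite('pics/'+f,d['img'])
    return d
def ray(d,u,v,z):
    "pixel -> world point on plane z"
    T=np.linalg.inv(d['world_to_cam']); r=T[:3,:3]@np.linalg.inv(d['K'])@[u,v,1]; o=T[:3,3]
    return o+r*(z-o[2])/r[2]
def cloud(d):
    v,u=np.mgrid[:480,:640]; z=d['depth']; K=d['K']
    p=np.stack([(u-K[0,2])/K[0,0]*z,(v-K[1,2])/K[1,1]*z,z],-1)
    T=np.linalg.inv(d['world_to_cam']); return p@T[:3,:3].T+T[:3,3]
def proj(d,p):
    q=d['world_to_cam'][:3,:3]@p+d['world_to_cam'][:3,3]; q=d['K']@q; return q[:2]/q[2]
def go(p,yaw=None):
    "units for a tool-down target: shifts in tool axes /0.04, yaw of tool y axis line in world"
    s=readout.get_state(); r=R.from_quat(s['ee_rot']); d=r.inv().apply(np.array(p)-s['position'])/0.04
    M=r.as_matrix(); cy=np.arctan2(M[1,1],M[0,1]); 
    t=None if yaw is None else np.degrees((yaw-cy+np.pi/2)%np.pi-np.pi/2)
    print('pos',np.round(s['position'],4),'yaw',round(np.degrees(cy),1),'z',M[:,2].round(3),'shift',d.round(2),'dyaw(world deg)',t,'=> az units',None if t is None else round(-t/5,2))
E
python3 - <<'E'
from h import *
s=readout.get_state(); print(s)
for n in ('scene','top'):
    d=cap(n,n+'0.png'); T=np.linalg.inv(d['world_to_cam']); print(n,T[:3,3].round(3),T[:3,2].round(3))
go([0,.6,.2])
E
```

```text
{'time': 0.0, 'joint_positions': array([ 1.61908274e+00,  3.59396177e-01,  1.10683663e-02, -3.54153612e-04,
       -1.22410772e+00, -2.88077122e-01]), 'qd': array([ 1.38936643e-03,  8.77492488e-06,  8.60871179e-04,  1.98081368e-03,
       -6.58661806e-05,  1.06959524e-03]), 'joint_torque': array([ 4.67710797e-04, -5.83317375e+01,  2.93424922e+01,  6.93675399e+00,
       -5.74752252e-03,  1.87303920e-05]), 'position': array([0.16024054, 0.65523257, 0.24436107]), 'ee_rot': array([ 9.92813596e-01, -1.19668142e-01, -2.69492617e-05,  8.35909154e-04]), 'force': array([-0.48685159,  0.34274446,  0.32364443]), 'moment': array([ 0.01232368, -0.00350707, -0.01142156]), 'grasp_force': 0.0, 'grip_width': 0.08598818183460435}
scene [1.223 0.554 1.54 ] [-0.386 -0.333 -0.86 ]
top [ 0.377 -0.006  1.136] [ 0.181 -0.013 -0.983]
pos [0.1603 0.6553 0.2445] yaw -103.7 z [-0.    -0.002 -1.   ] shift [-3.56  2.29  1.11] dyaw(world deg) None => az units None
```

View pics/scene0.png

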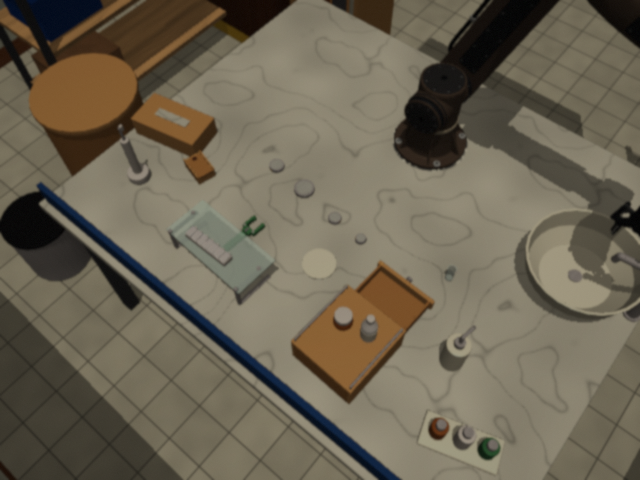

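View pics/top0.png

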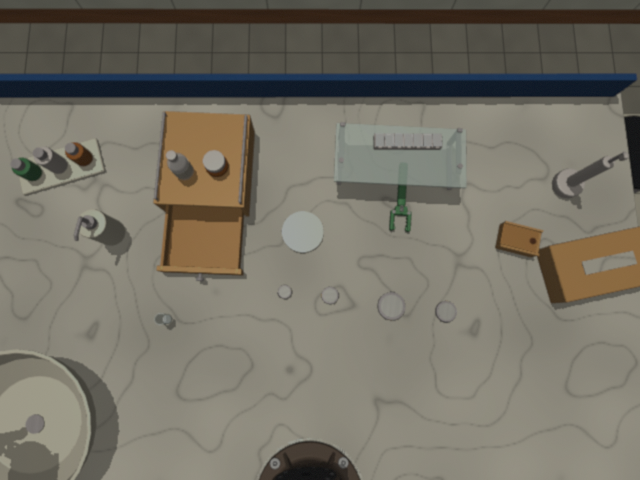

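The scene shows four compacts (top picture at (285,292), (330,296), (390,306), (446,311)), the plate at (302,232), the drawer open at (202,240), the tool's jaw at (400,215) and the vial at (167,320). Next I measure them.

```bash
cat > m.py <<'E'
from h import *
def circ(d,u,v,z,w=26,th=None):
    "circle by depth: points within 5mm of plane z near pixel"
    P=cloud(d); m=np.zeros((480,640),np.uint8); sl=np.s_[v-w:v+w,u-w:u+w]
    m[sl]=(abs(P[sl][...,2]-z)<0.0055); n,l,st,c=cv2.connectedComponentsWithStats(m)
    i=max(range(1,n),key=lambda i:st[i,4]); 
    cn=max(cv2.findContours((l==i).astype(np.uint8),0,1)[0],key=cv2.contourArea)
    q=np.array([ray(d,a,b,z)[:2] for a,b in cn[:,0]]); (cx,cy),_,_=e=cv2.fitEllipse((q*1e4).astype(np.float32))
    return np.array([cx,cy])/1e4,np.array(e[1])/1e4
E
python3 - <<'E'
from m import *
d=cap('top')
P=cloud(d)
for n,u,v,z in (('plate',302,232,.01),('a',285,292,.014),('b',330,296,.014),('c',390,306,.014),('d',446,311,.014),('vial',167,320,.055)):
    try: print(n,circ(d,u,v,z),P[v,u].round(3))
    except Exception as e: print(n,e,P[v,u].round(3))
hsv=cv2.cvtColor(d['img'],cv2.COLOR_BGR2HSV)
m=cv2.inRange(hsv,(60,80,20),(90,255,255)); m[:150]=0;m[250:]=0;m[:,:370]=0;m[:,440:]=0
ys,xs=np.nonzero(m); q=np.array([ray(d,a,b,.018) for a,b in zip(xs,ys)]); print('tool',q.min(0),q.max(0),len(q),cv2.fitLine(q[:,:2].astype(np.float32),2,0,.01,.01).ravel())
for n,u,v,z in (('shelfFL',337,185,.09),('shelfFR',466,188,.09),('shelfBR',464,130,.09),('shelfBL',338,124,.09),('orgFL',157,204,.1),('orgFR',246,208,.1),('orgBR',251,113,.1),('orgBL',164,113,.1),('drawFL',159,270,.045),('drawFR',242,273,.045),('knob',201,278,.027)):
    print(n,ray(d,u,v,z).round(3),P[v,u].round(3))
cv2.imwrite('pics/crop.png',cv2.resize(d['img'][100:340,140:480],None,fx=2.3,fy=2.3,interpolation=cv2.INTER_CUBIC))
E
```

```text
plate (array([0.58427998, 0.01266188]), array([0.09733493, 0.09771614])) [0.582 0.014 0.007]
a (array([0.44277876, 0.05438657]), array([0.02823834, 0.03095838])) [0.441 0.053 0.014]
b (array([ 0.433375  , -0.05000753]), array([0.03738076, 0.03821757])) [ 0.431 -0.051  0.013]
c (array([ 0.4084437 , -0.19168379]), array([0.06127242, 0.06207758])) [ 0.407 -0.189  0.015]
d (array([ 0.3950825 , -0.31756448]), array([0.04535201, 0.04638039])) [ 0.395 -0.317  0.013]
vial (array([0.38241091, 0.32524463]), array([0.02416841, 0.02466581])) [0.379 0.314 0.037]
tool [ 0.58398019 -0.24050054  0.018     ] [ 0.6914784  -0.19424287  0.018     ] 278 [ 0.9955242  -0.09450682  0.63770473 -0.22119144]
shelfFL [ 0.674 -0.067  0.09 ] [ 0.699 -0.072  0.001]
shelfFR [ 0.666 -0.356  0.09 ] [ 0.692 -0.388 -0.003]
shelfBR [ 0.804 -0.361  0.09 ] [ 0.806 -0.362  0.085]
shelfBL [ 0.819 -0.071  0.09 ] [ 0.82  -0.071  0.087]
orgFL [0.63 0.33 0.1 ] [0.632 0.334 0.088]
orgFR [0.62  0.135 0.1  ] [0.629 0.14  0.059]
orgBR [0.842 0.128 0.1  ] [ 0.887  0.141 -0.001]
orgBL [0.842 0.325 0.1  ] [0.836 0.321 0.115]
drawFL [0.49  0.335 0.045] [0.49  0.335 0.047]
drawFR [0.482 0.148 0.045] [0.484 0.151 0.028]
knob [0.473 0.244 0.027] [0.473 0.243 0.031]
```

View pics/crop.png

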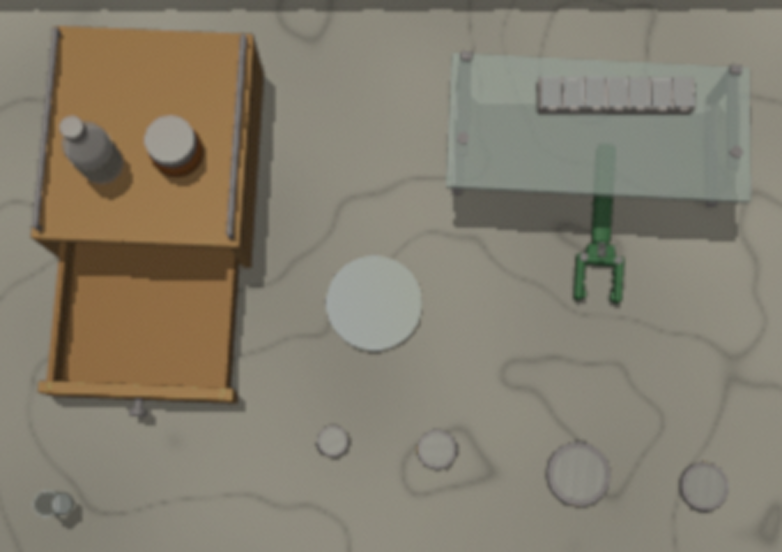

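The visible compacts are 64 (c), 48 (d), 40 (b) and 32 (a). No 56 is present. I start with the 64.

Call:
jog_arm:
  rows:
    - [0, 0, 0, 0, 0, -0.91, -1]
    - [0, 0, 0, 0, 0, -0.91, -1]
    - [0, 0, 0, 0, 0, -0.91, -1]
    - [0.6, 0.95, 0, 0, 0, 0, -1]
    - [0.6, 0.95, 0, 0, 0, 0, -1]

```text
time: 0.78
position: [0.2084, 0.5786, 0.2445]
ee_rot: [1.0, -0.0, -0.0, 0.001]
force: [1.0, -0.2, 0.3]
grip_width: 0.0855
grasp_force: 0.0
```

Call:
jog_arm:
  rows:
    - [0.6, 0.95, 0, 0, 0, 0, -1]
    - [0.6, 0.95, 0, 0, 0, 0, -1]
    - [0.6, 0.95, 0, 0, 0, 0, -1]
    - [0.6, 0.95, 0, 0, 0, 0, -1]
    - [0.6, 0.95, 0, 0, 0, 0, -1]

```text
time: 1.4
position: [0.3284, 0.388, 0.2452]
ee_rot: [1.0, -0.001, -0.0, 0.0]
force: [1.2, 0.8, -0.0]
grip_width: 0.085
grasp_force: 0.0
```

Call:
jog_arm:
  rows:
    - [0.6, 0.95, 0, 0, 0, 0, -1]
    - [0.6, 0.95, 0, 0, 0, 0, -1]
    - [0.6, 0.95, 0, 0, 0, 0, -1]
    - [0.6, 0.95, 0, 0, 0, 0, -1]
    - [0.6, 0.95, 0, 0, 0, 0, -1]

```text
time: 2.02
position: [0.4481, 0.1978, 0.2454]
ee_rot: [1.0, -0.001, 0.0, -0.0]
force: [0.5, 0.8, -0.0]
grip_width: 0.0852
grasp_force: 0.0
```

Call:
jog_arm:
  rows:
    - [-0.1, 0.97, 0, 0, 0, 0, -1]
    - [-0.1, 0.97, 0, 0, 0, 0, -1]
    - [-0.1, 0.97, 0, 0, 0, 0, -1]
    - [-0.1, 0.97, 0, 0, 0, 0, -1]
    - [-0.1, 0.97, 0, 0, 0, 0, -1]

```text
time: 2.65
position: [0.4269, 0.004, 0.2453]
ee_rot: [1.0, -0.001, 0.0, -0.0]
force: [1.1, 1.2, -0.1]
grip_width: 0.0854
grasp_force: 0.0
```

Call:
jog_arm:
  rows:
    - [-0.1, 0.97, 0.2, 0, 0, 0, -1]
    - [-0.1, 0.97, 0.2, 0, 0, 0, -1]
    - [-0.1, 0.97, 0.2, 0, 0, 0, -1]
    - [-0.1, 0.97, 0.2, 0, 0, 0, -1]
    - [-0.1, 0.97, 0.2, 0, 0, 0, -1]

```text
time: 3.28
position: [0.4066, -0.19, 0.2051]
ee_rot: [1.0, -0.001, 0.0, -0.0]
force: [0.5, 0.2, 0.1]
grip_width: 0.0855
grasp_force: 0.0
```

Run:
```python
from m import *
print(bot.tip_reach); go([.4084,-.1917,.018],-np.pi/2)
d=cap('wrist','w1.png'); p=proj(d,np.array([.4084,-.1917,.014])).astype(int); print(p)
try: print(circ(d,*p,.014,w=150))
except Exception as e: print(e)
for q in ((.607,-.218,.018),(.395,-.3175,.014)): print(proj(d,np.array(q)))
```

```text
0.014
pos [ 0.4066 -0.19    0.2051] yaw -90.1 z [ 0.  0. -1.] shift [0.04 0.04 4.68] dyaw(world deg) 0.08535776272213312 => az units -0.02
[319 207]
(array([ 0.4105979 , -0.19210906]), array([0.06199017, 0.06307827]))
[359.95001016 -92.21168633]
[474.70485523 223.32768466]
```

View pics/w1.png

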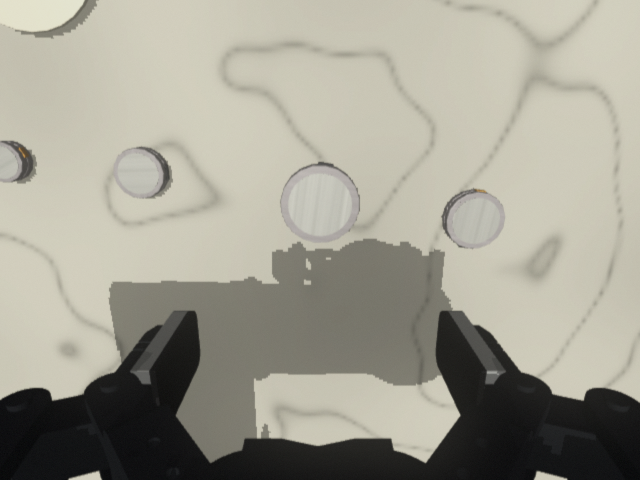

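Wrist view: compact 64 at (319,203), 48 at (474,218), 40 at (142,172), 32 at (8,162) and the plate at top left. I check where the open fingertips stand.

Run:
```python
from m import *
d=cap('wrist');P=cloud(d)
m=P[...,2]>.1; print(P[...,2][280:480][m[280:480]].min()); 
for v,u in ((314,185),(318,190),(330,190),(314,455),(375,150)): print(P[v,u].round(4))
print(readout.get_state()['position'])
```

```text
0.2014026314871137
[ 0.4174 -0.1487  0.2094]
[ 0.4153 -0.1499  0.2084]
[ 0.4119 -0.1501  0.2104]
[ 0.417  -0.2386  0.2092]
[ 0.4156 -0.1486  0.2396]
[ 0.40570239 -0.19101194  0.20418009]
```

Call:
jog_arm:
  rows:
    - [0.02, 0.01, 1, 0, 0, 0, -1]
    - [0.02, 0.01, 1, 0, 0, 0, -1]
    - [0.02, 0.01, 1, 0, 0, 0, -1]
    - [0.02, 0.01, 0.7, 0, 0, 0, -1]
    - [0, 0, 0.3, 0, 0, 0, -1]

```text
time: 4.0
position: [0.4095, -0.19, 0.0441]
ee_rot: [1.0, -0.001, -0.001, -0.0]
force: [0.6, -0.5, 0.9]
grip_width: 0.0858
grasp_force: 0.0
```

Call:
jog_arm:
  rows:
    - [0.02, 0.05, 0.6, 0, 0, 0, -1]
    - [0, 0, 0.25, 0, 0, 0, -1]
    - [0, 0, 0, 0, 0, 0, 0.2]
    - [0, 0, 0, 0, 0, 0, 1]
    - [0, 0, 0, 0, 0, 0, 1]

```text
time: 4.62
position: [0.4113, -0.1923, 0.0125]
ee_rot: [1.0, -0.001, 0.001, 0.0]
force: [-3.6, 1.5, 7.3]
grip_width: 0.0611
grasp_force: 64.4
```

Call:
jog_arm:
  rows:
    - [0, 0, 0, 0, 0, 0, 1]
    - [0, 0, 0, 0, 0, 0, 1]
    - [0, 0, -0.1, 0, 0, 0, 1]
    - [0, 0, -0.2, 0, 0, 0, 1]
    - [0, 0, -0.5, 0, 0, 0, 1]

```text
time: 5.25
position: [0.4106, -0.1923, 0.0436]
ee_rot: [1.0, -0.001, -0.001, -0.0]
force: [0.0, 0.1, -1.4]
grip_width: 0.0611
grasp_force: 65.2
```

Call:
jog_arm:
  rows:
    - [0.6, -0.7, -0.5, 0, 0, 0, 1]
    - [0.6, -0.7, -0.4, 0, 0, 0, 1]
    - [0.8, -1, 0, 0, 0, 0, 1]
    - [0.8, -1, 0, 0, 0, 0, 1]
    - [0.8, -1, 0, 0, 0, 0, 1]

```text
time: 5.88
position: [0.5563, -0.0151, 0.0803]
ee_rot: [1.0, -0.001, 0.001, -0.0]
force: [0.4, 0.2, -1.1]
grip_width: 0.0615
grasp_force: 65.3
```

Call:
jog_arm:
  rows:
    - [0.7, -0.7, 0, 0, 0, 0, 1]
    - [0, 0, 0, 0, 0, 0, 1]

```text
time: 6.12
position: [0.5853, 0.0135, 0.0797]
ee_rot: [1.0, 0.0, 0.001, -0.0]
force: [-0.5, -1.1, -0.5]
grip_width: 0.0623
grasp_force: 47.0
```

Run:
```python
from m import *
go([.584,.0127,.025])
d=cap('wrist','w2.png'); P=cloud(d)
print(proj(d,np.array([.584,.0127,.01])))
s=readout.get_state();c=s['position'];u,v=proj(d,np.array([c[0],c[1],c[2]+.009])).astype(int);print(u,v,P[v,u],s['grip_width'],s['grasp_force'])
```

```text
pos [0.5853 0.0135 0.0797] yaw -89.9 z [ 0.001  0.    -1.   ] shift [-0.04  0.02  1.37] dyaw(world deg) None => az units None
[318.21271717 267.13399842]
319 353 [0.57922653 0.01255126 0.08092746] 0.06174866117150019 47.062257528305054
```

View pics/w2.png

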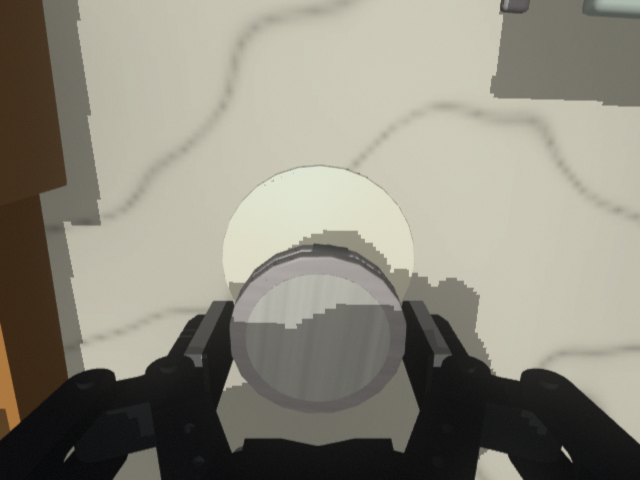

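Run:
```python
from m import *
d=cap('wrist'); P=cloud(d)
e=[(319,165)]
for v in (225,240,255): pass
e=np.array([(222,256),(414,256),(319,165),(256,184),(386,184)])
q=np.array([ray(d,u,v,.01)[:2] for u,v in e]);A=np.c_[2*q,np.ones(5)];s=np.linalg.lstsq(A,(q**2).sum(1),rcond=None)[0];print('plate',s[:2],np.sqrt(s[2]+s[0]**2+s[1]**2))
sel=[(330,319),(300,319),(390,319),(353,260),(353,380)]
for v,u in sel: print(P[v,u].round(4))
s=readout.get_state();print(s['position'],s['grip_width'],s['grasp_force'])
m=((P[...,2]>.065)&(P[...,2]<.1)).astype(np.uint8); m[:,:235]=0;m[:,404:]=0; ys,xs=np.nonzero(m); q=P[ys,xs];print(q.min(0),q.max(0))
```

```text
plate [0.58676876 0.01123599] 0.04938977860328021
[0.5866 0.0114 0.0802]
[0.5983 0.0114 0.0803]
[0.5611 0.0114 0.0794]
[0.5778 0.0324 0.0808]
[ 0.5775 -0.0103  0.0804]
[0.5829576  0.01158038 0.0793253 ] 0.06196939605188777 47.060421109199524
[ 0.5507802  -0.01937551  0.06693184] [0.61631532 0.0417448  0.08250741]
```

Call:
jog_arm:
  rows:
    - [0.07, 0, 0.5, 0, 0, 0, 1]
    - [0, 0, 0.5, 0, 0, 0, 1]
    - [0, 0, 0.3, 0, 0, 0, 1]
    - [0, 0, 0.08, 0, 0, 0, 1]
    - [0, 0, 0, 0, 0, 0, 1]

```text
time: 6.85
position: [0.5862, 0.0112, 0.0245]
ee_rot: [1.0, -0.001, 0.0, 0.0]
force: [0.5, 0.4, -0.3]
grip_width: 0.0611
grasp_force: 67.0
```

Run:
```python
from m import *
d=cap('wrist'); P=cloud(d)
s=readout.get_state();print(s['position'],s['force'],s['grip_width'])
m=((P[...,2]>.017)&(P[...,2]<.032)).astype(np.uint8); m[:,:235]=0;m[:,404:]=0; ys,xs=np.nonzero(m); q=P[ys,xs];print(q.min(0),q.max(0),np.median(q,0))
```

```text
[0.58644513 0.01132623 0.02471467] [-0.51719538 -0.86327397 -1.14347718] 0.061536827743129636
[ 0.55295351 -0.02015364  0.01700011] [0.61866809 0.04073686 0.02713791] [0.58869106 0.01059832 0.02510519]
```

Call:
jog_arm:
  rows:
    - [0, 0, 0.03, 0, 0, 0, 1]
    - [0, 0, 0, 0, 0, 0, -0.5]
    - [0, 0, 0, 0, 0, 0, -1]
    - [0, 0, 0, 0, 0, 0, -1]
    - [0, 0, -0.3, 0, 0, 0, -1]

```text
time: 7.52
position: [0.5854, 0.0112, 0.0346]
ee_rot: [1.0, -0.001, -0.001, 0.0]
force: [-0.8, 0.1, -0.0]
grip_width: 0.0853
grasp_force: 0.0
```

Call:
jog_arm:
  rows:
    - [0, 0, -1, 0, 0, 0, -1]
    - [0, 0.2, -1, 0, 0, 0, -1]
    - [-0.6, 1, -0.4, 0, 0, 0, -1]
    - [-0.6, 1, 0, 0, 0, 0, -1]
    - [-0.6, 1, 0, 0, 0, 0, -1]

```text
time: 8.15
position: [0.5134, -0.1174, 0.1323]
ee_rot: [1.0, -0.0, 0.001, -0.0]
force: [0.3, -0.5, 1.0]
grip_width: 0.0852
grasp_force: 0.0
```

Call:
jog_arm:
  rows:
    - [-0.6, 1, 0, 0, 0, 0, -1]
    - [-0.6, 1, 0, 0, 0, 0, -1]
    - [-0.6, 1, 0, 0, 0, 0, -1]
    - [-0.6, 1, 0, 0, 0, 0, -1]
    - [-0.5, 1, 0, 0, 0, 0, -1]

```text
time: 8.78
position: [0.3968, -0.3175, 0.132]
ee_rot: [1.0, -0.001, 0.001, 0.0]
force: [0.9, 0.4, 1.3]
grip_width: 0.0852
grasp_force: 0.0
```

Run:
```python
from m import *
go([.3973,-.318,.015])
d=cap('wrist'); p=proj(d,np.array([.3973,-.318,.014])).astype(int); print(p)
try: print(circ(d,*p,.014,w=90))
except Exception as e: print(e)
t=cap('top','t2.png')
for n,u,v,z in (('plate',302,232,.024),('a',285,292,.014),('b',330,296,.014),('d',446,311,.014)):
    try: print(n,circ(t,u,v,z))
    except Exception as e: print(n,e)
```

```text
pos [ 0.3968 -0.3175  0.132 ] yaw -90.1 z [ 0.001 -0.001 -1.   ] shift [0.01 0.01 2.93] dyaw(world deg) None => az units None
[317 236]
(array([ 0.39772734, -0.31830002]), array([0.04644904, 0.04739196]))
plate (array([0.5826147 , 0.01083091]), array([0.06136606, 0.06163214]))
a (array([0.44277339, 0.05452012]), array([0.02869276, 0.03028268]))
b (array([ 0.4334252 , -0.05022714]), array([0.0374373 , 0.03807999]))
d (array([ 0.37623979, -0.32161418]), array([0.00924152, 0.01901102]))
```

Call:
jog_arm:
  rows:
    - [0.02, 0.02, 1, 0, 0, 0, -1]
    - [0, 0, 1, 0, 0, 0, -1]
    - [0, 0, 0.6, 0, 0, 0, -1]
    - [0, 0, 0.3, 0, 0, 0, -0.4]
    - [0, 0, 0, 0, 0, 0, 1]

```text
time: 9.5
position: [0.3985, -0.317, 0.0149]
ee_rot: [1.0, -0.001, -0.0, -0.0]
force: [-0.4, -0.0, 1.1]
grip_width: 0.0518
grasp_force: 0.0
```

Call:
jog_arm:
  rows:
    - [0, 0, 0, 0, 0, 0, 1]
    - [0, 0, 0, 0, 0, 0, 1]
    - [0, 0, -0.1, 0, 0, 0, 1]
    - [0, 0, -0.5, 0, 0, 0, 1]
    - [0, 0, -0.9, 0, 0, 0, 1]

```text
time: 10.12
position: [0.3975, -0.3168, 0.075]
ee_rot: [1.0, -0.001, -0.001, -0.0]
force: [-0.1, -0.1, -0.7]
grip_width: 0.0457
grasp_force: 61.4
```

Call:
jog_arm:
  rows:
    - [0.5, -0.9, -0.7, 0, 0, 0, 1]
    - [0.6, -1, 0, 0, 0, 0, 1]
    - [0.6, -1, 0, 0, 0, 0, 1]
    - [0.6, -1, 0, 0, 0, 0, 1]
    - [0.6, -1, 0, 0, 0, 0, 1]

```text
time: 10.75
position: [0.5155, -0.1199, 0.1037]
ee_rot: [1.0, -0.001, 0.001, -0.0]
force: [0.6, -0.5, -0.7]
grip_width: 0.0451
grasp_force: 61.4
```

Call:
jog_arm:
  rows:
    - [0.6, -1, 0, 0, 0, 0, 1]
    - [0.6, -1, 0, 0, 0, 0, 1]
    - [0.6, -1, 0, 0, 0, 0, 1]
    - [0, -0.35, 0, 0, 0, 0, 1]
    - [0, 0, 0, 0, 0, 0, 1]

```text
time: 11.38
position: [0.5865, 0.0133, 0.103]
ee_rot: [1.0, -0.0, -0.0, -0.0]
force: [0.1, -0.5, -0.5]
grip_width: 0.0457
grasp_force: 61.4
```

```bash
cat > held.py <<'E'
from m import *
import sys
# extents of the held compact between pads; arg: approx bottom height
d=cap('wrist'); P=cloud(d); s=readout.get_state(); c=s['position']
print(c.round(4),s['force'].round(1),s['grip_width'],s['grasp_force'])
w=s['grip_width']/2-.002
m=(abs(P[...,1]-c[1])<w)&(abs(P[...,0]-c[0])<.045)&(P[...,2]>c[2]-.012)&(P[...,2]<c[2]+.02)
q=P[m];z=q[:,2]; print('min',q.min(0).round(4),'max',q.max(0).round(4),'mid',((q.min(0)+q.max(0))/2).round(4),'medz',np.median(z).round(4))
A=np.c_[q[:,:2],np.ones(len(q))]; k=abs(z-np.median(z))<.004; print('tilt',np.linalg.lstsq(A[k],z[k],rcond=None)[0][:2].round(3))
E
python3 held.py; python3 -c "
from h import *
go([.5867,.0118,.04])"
```

```text
[0.5863 0.0125 0.103 ] [-0.2  0.3 -1. ] 0.045283079955916405 61.43015742301941
min [ 0.5608 -0.0081  0.091 ] max [0.6097 0.0332 0.1026] mid [0.5853 0.0125 0.0968] medz 0.1003
tilt [-0.012 -0.   ]
pos [0.5863 0.0125 0.103 ] yaw -90.1 z [-0. -0. -1.] shift [0.01 0.02 1.58] dyaw(world deg) None => az units None
```

Call:
jog_arm:
  rows:
    - [0.03, 0.02, 0.7, 0, 0, 0, 1]
    - [0, 0, 0.6, 0, 0, 0, 1]
    - [0, 0, 0.2, 0, 0, 0, 1]
    - [0, 0, 0.07, 0, 0, 0, 1]
    - [0, 0, 0, 0, 0, 0, 1]

```text
time: 12.05
position: [0.5885, 0.0116, 0.0408]
ee_rot: [1.0, -0.001, 0.0, -0.0]
force: [0.8, 0.5, -1.1]
grip_width: 0.0456
grasp_force: 61.4
```

Call:
jog_arm:
  rows:
    - [0, 0, 0, 0, 0, 0, -0.3]
    - [0, 0, 0, 0, 0, 0, -0.6]
    - [0, 0, -0.2, 0, 0, 0, -1]
    - [0, 0, -1, 0, 0, 0, -1]
    - [-0.2, 0.2, -0.8, 0, 0, 0, -1]

```text
time: 12.68
position: [0.5808, 0.0041, 0.122]
ee_rot: [1.0, -0.0, 0.001, 0.0]
force: [0.5, 0.0, 0.9]
grip_width: 0.0853
grasp_force: 0.0
```

Call:
jog_arm:
  rows:
    - [-0.9, 0.35, 0, 0, 0, 0, -1]
    - [-0.9, 0.35, 0, 0, 0, 0, -1]
    - [-0.9, 0.35, 0, 0, 0, 0, -1]
    - [-0.9, 0.35, 0, 0, 0, 0, -1]
    - [0, 0, 0, 0, 0, 0, -1]

```text
time: 13.3
position: [0.4338, -0.0527, 0.1209]
ee_rot: [1.0, -0.001, 0.0, -0.0]
force: [1.0, 0.1, -0.2]
grip_width: 0.0854
grasp_force: 0.0
```

Run:
```python
from m import *
t=cap('top','t3.png')
for n,u,v,z in (('plate',302,230,.038),('a',285,292,.014),('b',330,296,.014)):
    try: print(n,circ(t,u,v,z))
    except Exception as e: print(n,e)
g=[.4357,-.0508,.015]; go(g)
d=cap('wrist'); p=proj(d,np.array(g)).astype(int); print(p)
try: print(circ(d,*p,.014,w=80))
except Exception as e: print(e)
```

```text
plate (array([0.5843043 , 0.01111863]), array([0.04528867, 0.04613289]))
a max() iterable argument is empty
b max() iterable argument is empty
pos [ 0.4357 -0.0522  0.1212] yaw -90.1 z [ 0.002  0.001 -1.   ] shift [-0.01 -0.03  2.65] dyaw(world deg) None => az units None
[314 242]
(array([ 0.43642153, -0.05022849]), array([0.03907802, 0.0392958 ]))
```

Call:
jog_arm:
  rows:
    - [0.02, -0.05, 1, 0, 0, 0, -1]
    - [0, 0, 1, 0, 0, 0, -1]
    - [0, 0, 0.65, 0, 0, 0, -0.5]
    - [0, 0, 0, 0, 0, 0, 1]
    - [0, 0, 0, 0, 0, 0, 1]

```text
time: 14.02
position: [0.4378, -0.0497, 0.0149]
ee_rot: [1.0, -0.0, 0.0, 0.0]
force: [-0.1, -0.2, 1.2]
grip_width: 0.0377
grasp_force: 60.1
```

Call:
jog_arm:
  rows:
    - [0, 0, 0, 0, 0, 0, 1]
    - [0, 0, 0, 0, 0, 0, 1]
    - [0, 0, -0.2, 0, 0, 0, 1]
    - [0, 0, -1, 0, 0, 0, 1]
    - [0, 0, -1, 0, 0, 0, 1]

```text
time: 14.65
position: [0.4365, -0.0501, 0.1037]
ee_rot: [1.0, -0.001, -0.0, 0.0]
force: [0.7, 0.5, -1.3]
grip_width: 0.0376
grasp_force: 60.3
```

Call:
jog_arm:
  rows:
    - [0.9, -0.38, -0.5, 0, 0, 0, 1]
    - [0.9, -0.38, 0, 0, 0, 0, 1]
    - [0.9, -0.38, 0, 0, 0, 0, 1]
    - [0.9, -0.38, 0, 0, 0, 0, 1]
    - [0.15, 0, 0, 0, 0, 0, 1]

```text
time: 15.28
position: [0.5888, 0.0115, 0.1225]
ee_rot: [1.0, -0.0, 0.0, 0.0]
force: [-0.9, 0.1, -0.6]
grip_width: 0.0378
grasp_force: 60.3
```

Call:
jog_arm:
  rows:
    - [0, 0, 0, 0, 0, 0, 1]

```text
time: 15.4
position: [0.5865, 0.0104, 0.1221]
ee_rot: [1.0, -0.001, -0.0, 0.0]
force: [-0.3, -0.5, 0.1]
grip_width: 0.0372
grasp_force: 60.3
```

```bash
python3 held.py; python3 -c "
from h import *
go([.5867,.0118,.054])"
```

```text
[0.586  0.0102 0.1222] [-0.6 -0.5 -0.7] 0.03725498646344227 60.28591990470886
min [ 0.5648 -0.0064  0.1102] max [0.6048 0.0268 0.123 ] mid [0.5848 0.0102 0.1166] medz 0.1206
tilt [-0.016 -0.001]
pos [0.586  0.0102 0.1222] yaw -90.1 z [-0.001 -0.    -1.   ] shift [ 0.02 -0.04  1.7 ] dyaw(world deg) None => az units None
```

Call:
jog_arm:
  rows:
    - [0.03, -0.035, 0.7, 0, 0, 0, 1]
    - [0, 0, 0.6, 0, 0, 0, 1]
    - [0, 0, 0.3, 0, 0, 0, 1]
    - [0, 0, 0.11, 0, 0, 0, 1]
    - [0, 0, 0, 0, 0, 0, 1]

```text
time: 16.08
position: [0.5882, 0.0119, 0.0542]
ee_rot: [1.0, -0.001, 0.0, -0.0]
force: [0.4, 0.7, -1.4]
grip_width: 0.0376
grasp_force: 60.3
```

Call:
jog_arm:
  rows:
    - [0, 0, 0, 0, 0, 0, 0]
    - [0, 0, 0, 0, 0, 0, -0.6]
    - [0, 0, -0.2, 0, 0, 0, -1]
    - [0, 0, -1, 0, 0, 0, -1]
    - [-0.2, -0.1, -0.8, 0, 0, 0, -1]

```text
time: 16.7
position: [0.5807, 0.0159, 0.1356]
ee_rot: [1.0, -0.001, 0.001, 0.0]
force: [0.8, -0.0, -0.8]
grip_width: 0.0857
grasp_force: 0.0
```

Call:
jog_arm:
  rows:
    - [-0.85, -0.24, 0, 0, 0, 0, -1]
    - [-0.85, -0.24, 0, 0, 0, 0, -1]
    - [-0.85, -0.24, 0, 0, 0, 0, -1]
    - [-0.85, -0.24, 0, 0, 0, 0, -1]
    - [0, 0, 0, 0, 0, 0, -1]

```text
time: 17.32
position: [0.4425, 0.0548, 0.1347]
ee_rot: [1.0, -0.0, 0.0, -0.0]
force: [0.1, -0.6, 0.5]
grip_width: 0.0853
grasp_force: 0.0
```

Run:
```python
from m import *
t=cap('top','t4.png')
for n,u,v,z in (('plate',302,228,.052),):
    try: print(n,circ(t,u,v,z))
    except Exception as e: print(n,e)
g=[.4453,.0542,.015]; go(g)
d=cap('wrist'); p=proj(d,np.array(g)).astype(int); print(p)
try: print(circ(d,*p,.014,w=70))
except Exception as e: print(e)
```

```text
plate (array([0.5843251 , 0.01134966]), array([0.03713504, 0.03769301]))
pos [0.4441 0.055  0.1348] yaw -90.0 z [ 0.002  0.001 -1.   ] shift [0.03 0.02 3.  ] dyaw(world deg) None => az units None
[318 234]
(array([0.44533628, 0.05478961]), array([0.03093965, 0.03145977]))
```

Call:
jog_arm:
  rows:
    - [0.03, 0, 1, 0, 0, 0, -1]
    - [0, 0, 1, 0, 0, 0, -1]
    - [0, 0, 1, 0, 0, 0, -0.2]
    - [0, 0, 0, 0, 0, 0, 1]
    - [0, 0, 0, 0, 0, 0, 1]

```text
time: 18.05
position: [0.4465, 0.0548, 0.0145]
ee_rot: [1.0, -0.001, 0.0, 0.0]
force: [-0.0, 1.5, 0.3]
grip_width: 0.0321
grasp_force: 0.5
```

Call:
jog_arm:
  rows:
    - [0, 0, 0, 0, 0, 0, 1]
    - [0, 0, 0, 0, 0, 0, 1]
    - [0, 0, -0.2, 0, 0, 0, 1]
    - [0, 0, -1, 0, 0, 0, 1]
    - [0, 0, -1, 0, 0, 0, 1]

```text
time: 18.68
position: [0.4451, 0.0544, 0.1034]
ee_rot: [1.0, -0.001, -0.0, 0.0]
force: [1.7, 0.7, -0.8]
grip_width: 0.0293
grasp_force: 59.4
```

Call:
jog_arm:
  rows:
    - [0.88, 0.27, -0.8, 0, 0, 0, 1]
    - [0.88, 0.27, 0, 0, 0, 0, 1]
    - [0.88, 0.27, 0, 0, 0, 0, 1]
    - [0.88, 0.27, 0, 0, 0, 0, 1]
    - [0, 0, 0, 0, 0, 0, 1]

```text
time: 19.3
position: [0.5879, 0.0105, 0.134]
ee_rot: [1.0, -0.001, 0.0, 0.0]
force: [-1.3, 0.3, -0.3]
grip_width: 0.0295
grasp_force: 59.4
```

Call:
jog_arm:
  rows:
    - [0, 0, 0, 0, 0, 0, 1]

```text
time: 19.42
position: [0.5855, 0.011, 0.1339]
ee_rot: [1.0, -0.001, -0.0, -0.0]
force: [0.1, 0.2, -0.1]
grip_width: 0.0292
grasp_force: 59.4
```

```bash
python3 held.py; python3 -c "
from h import *
go([.5867,.0118,.0675])"
```

```text
[0.5853 0.0112 0.134 ] [ 0.5  0.8 -0.4] 0.02925418543653617 59.412020444869995
min [ 0.5677 -0.0014  0.122 ] max [0.5997 0.0238 0.1342] mid [0.5837 0.0112 0.1281] medz 0.1321
tilt [-0.024 -0.001]
pos [0.5853 0.0112 0.134 ] yaw -90.1 z [-0.  0. -1.] shift [ 0.03 -0.01  1.66] dyaw(world deg) None => az units None
```

Call:
jog_arm:
  rows:
    - [0.05, -0.01, 0.7, 0, 0, 0, 1]
    - [0, 0, 0.6, 0, 0, 0, 1]
    - [0, 0, 0.26, 0, 0, 0, 1]
    - [0, 0, 0.1, 0, 0, 0, 1]
    - [0, 0, 0, 0, 0, 0, 1]

```text
time: 20.1
position: [0.5883, 0.0118, 0.0679]
ee_rot: [1.0, -0.001, 0.0, -0.0]
force: [0.2, -0.2, 0.3]
grip_width: 0.0295
grasp_force: 59.4
```

Call:
jog_arm:
  rows:
    - [0, 0, 0, 0, 0, 0, 0.2]
    - [0, 0, 0, 0, 0, 0, -0.6]
    - [0, 0, -0.2, 0, 0, 0, -1]
    - [0, 0, -1, 0, 0, 0, -1]
    - [-0.2, 0.3, -1, 0, 0, 0, -1]

```text
time: 20.72
position: [0.5804, -0.0002, 0.1567]
ee_rot: [1.0, -0.0, -0.0, 0.0]
force: [-0.1, 0.1, -0.6]
grip_width: 0.0853
grasp_force: 0.0
```

Call:
jog_arm:
  rows:
    - [0, 1, 0, 0, 0, 0, -1]
    - [0, 1, 0, 0, 0, 0, -1]
    - [0, 1, 0, 0, 0, 0, -1]
    - [0, 1, 0, 0, 0, 0, -1]
    - [0, 1, 0, 0, 0, 0, -1]

```text
time: 21.35
position: [0.5798, -0.2017, 0.1562]
ee_rot: [1.0, -0.001, 0.0, 0.0]
force: [0.5, -0.0, 0.4]
grip_width: 0.0852
grasp_force: 0.0
```

Call:
jog_arm:
  rows:
    - [0, 0.4, 0, 0, 0, 0, -1]
    - [0, 0, 0, 0, 0, 0, -1]

```text
time: 21.6
position: [0.5796, -0.2172, 0.1555]
ee_rot: [1.0, -0.002, 0.0, -0.0]
force: [0.7, -0.1, -0.2]
grip_width: 0.0853
grasp_force: 0.0
```

Run:
```python
from m import *
t=cap('top','t5.png')
try: print(circ(t,302,226,.066))
except Exception as e: print(e)
d=cap('wrist','w5.png'); go([.6,-.218,.02])
for p in ((.59,-.218,.018),(.675,-.067,.09)): print(proj(d,np.array(p)))
hsv=cv2.cvtColor(d['img'],cv2.COLOR_BGR2HSV); m=cv2.inRange(hsv,(50,80,10),(90,255,255))
ys,xs=np.nonzero(m); P=cloud(d); q=np.array([ray(d,a,b,.018) for a,b in zip(xs,ys)])
for lo in np.arange(.58,.74,.01):
    k=(q[:,0]>lo)&(q[:,0]<lo+.01)
    if k.sum()>20: print(round(lo+.005,3),q[k,1].min().round(4),q[k,1].max().round(4))
print(q.min(0),q.max(0))
```

```text
max() iterable argument is empty
pos [ 0.5798 -0.2159  0.1555] yaw -90.1 z [ 0.  0. -1.] shift [0.5  0.05 3.39] dyaw(world deg) None => az units None
[319.19793283 213.28068148]
[-25.48203746  65.25363188]
0.585 -0.2419 -0.2312
0.595 -0.243 -0.1946
0.605 -0.244 -0.1954
0.615 -0.245 -0.1964
0.625 -0.246 -0.1972
0.635 -0.246 -0.1981
0.645 -0.2368 -0.2091
0.655 -0.2334 -0.2154
0.665 -0.2344 -0.2155
0.675 -0.2354 -0.2173
0.685 -0.2354 -0.218
[ 0.37631424 -0.24601707  0.018     ] [0.68383412 0.03110675 0.018     ]
```

View pics/w5.png

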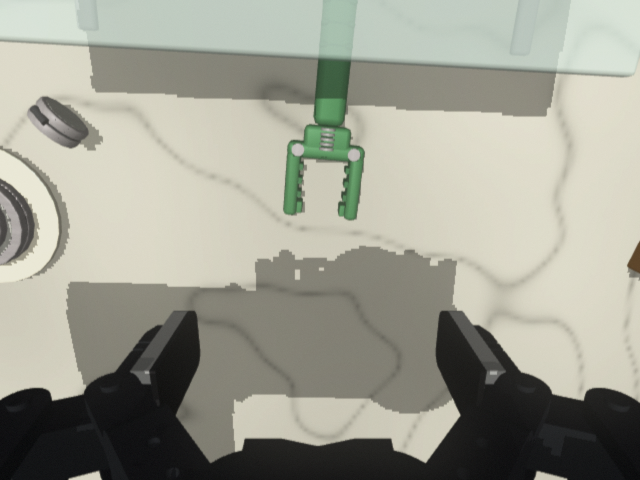

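The wrist view shows the tool's jaw at (325,180) and a compact lying off the plate at (58,120), so one was knocked. I check the top view.

Run:
```python
from m import *
t=cap('top'); P=cloud(t)
for z,u,v in ((.066,302,226),(.052,302,228),(.014,328,208)):
    try: print(z,circ(t,u,v,z))
    except Exception as e: print(z,e)
print(P[226:236:3,296:308:4,2].round(3))
cv2.imwrite('pics/t6.png',cv2.resize(t['img'][160:280,260:420],None,fx=4,fy=4))
```

```text
0.066 max() iterable argument is empty
0.052 max() iterable argument is empty
0.014 max() iterable argument is empty
[[0.641 0.644 0.648]
 [0.645 0.648 0.649]
 [0.649 0.648 0.651]
 [0.649 0.653 0.654]]
```

View pics/t6.png

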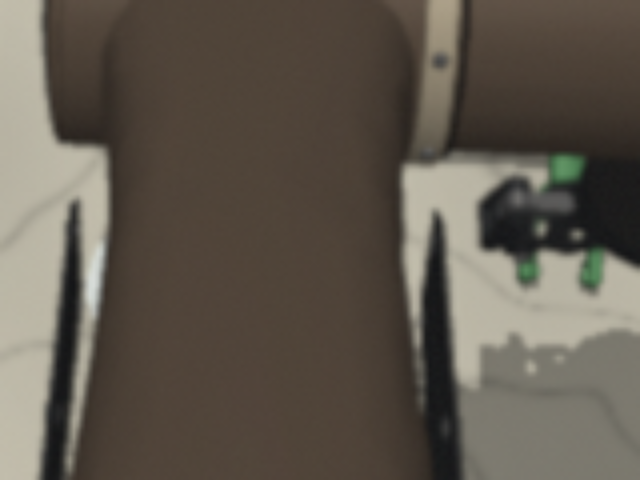

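The arm covers the plate in the top view. I use the wrist and scene cameras instead.

Run:
```python
from m import *
d=cap('wrist'); P=cloud(d); q=P[90:150,20:95].reshape(-1,3); q=q[q[:,2]>.004]; print(q.min(0),q.max(0),np.median(q,0),len(q))
s=P[170:280,0:70].reshape(-1,3); print('stack',[(z,(abs(s[:,2]-z)<.004).sum(),s[abs(s[:,2]-z)<.004].max(0)) for z in (.01,.024,.038,.052,.066) if (abs(s[:,2]-z)<.004).any()])
c=cap('scene');u,v=proj(c,np.array([.61,.0,.03])).astype(int);print(u,v)
a=cv2.resize(c['img'][v-40:v+40,u-60:u+60],None,fx=3.3,fy=3.3,interpolation=2); b=cv2.resize(d['img'][60:300,0:120],None,fx=1.65,fy=1.65); h=min(a.shape[0],b.shape[0]); cv2.imwrite('pics/c7.png',np.hstack([a[:h],b[:h]]))
```

```text
[ 0.63225652 -0.21596322  0.00408981] [ 0.66325778 -0.03931913  0.28328967] [ 0.64767362 -0.05722072  0.02587112] 2037
stack [(0.01, np.int64(3903), array([0.61796912, 0.01458273, 0.01399434])), (0.024, np.int64(1368), array([0.60851321, 0.00133478, 0.02798832]))]
309 263
```

View pics/c7.png

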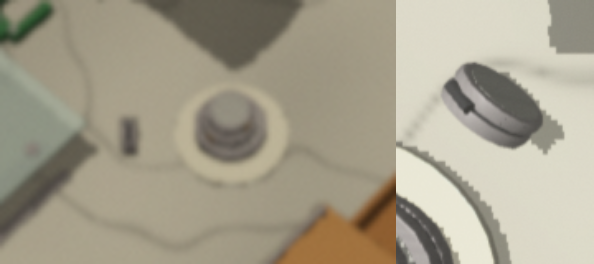

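The 32 compact stands on its edge near (0.648, -0.055). The rest of the stack is in order. I find the direction of its axis.

Run:
```python
from m import *
d=cap('wrist'); P=cloud(d); q=P[90:150,20:95].reshape(-1,3); q=q[(q[:,2]>.003)&(q[:,2]<.06)&(q[:,1]>-.09)]
print(len(q),q.min(0).round(4),q.max(0).round(4),q.mean(0).round(4))
for lo in (.004,.01,.016,.022,.028):
    k=q[(q[:,2]>=lo)&(q[:,2]<lo+.006)]
    if len(k)>4:
        (c,sz,a)=cv2.minAreaRect((k[:,:2]*1e4).astype(np.float32)); print(lo,len(k),np.array(c)/1e4,np.array(sz)/1e4,a)
```

```text
2034 [ 0.6321 -0.0681  0.0031] [ 0.6632 -0.04    0.0341] [ 0.6476 -0.0568  0.0232]
0.004 147 [ 0.64960679 -0.05834276] [0.03079363 0.00958726] 21.887645721435547
0.01 239 [ 0.64961157 -0.0585854 ] [0.03319149 0.01134204] 20.37057876586914
0.016 341 [ 0.64738076 -0.05375975] [0.03116482 0.01435733] 39.67502212524414
0.022 522 [ 0.64763223 -0.05365424] [0.02942112 0.01480814] 41.099266052246094
0.028 768 [ 0.64779248 -0.05303092] [0.02222283 0.01487623] 42.15122604370117
```

Call:
jog_arm:
  rows:
    - [0.28, -0.82, 0, 0, 0, 0, -0.2]
    - [0.28, -0.82, 0, 0, 0, 0, -0.2]
    - [0.28, -0.82, 0, 0, 0, 0, -0.2]
    - [0.28, -0.82, 0, 0, 0, 0, -0.2]
    - [0.28, -0.82, 0, 0, 0, 0, -0.2]

```text
time: 22.52
position: [0.6363, -0.0506, 0.1555]
ee_rot: [1.0, -0.0, 0.0, -0.0]
force: [-0.5, -0.2, -0.4]
grip_width: 0.0512
grasp_force: 0.0
```

Call:
jog_arm:
  rows:
    - [0, 0, 0, 0, 0, 0.98, -0.2]
    - [0, 0, 0, 0, 0, 0.98, -0.2]
    - [0, 0, 0, 0, 0, 0.98, -0.2]
    - [0, 0, 0, 0, 0, 0.98, -0.2]
    - [0, 0, 0, 0, 0, 0.98, -0.2]

```text
time: 23.15
position: [0.636, -0.0517, 0.1554]
ee_rot: [0.977, -0.214, -0.0, -0.0]
force: [0.2, -0.4, -1.0]
grip_width: 0.0514
grasp_force: 0.0
```

Call:
jog_arm:
  rows:
    - [0, 0, 0, 0, 0, 0.98, -0.2]
    - [0, 0, 0, 0, 0, 0.98, -0.2]
    - [0, 0, 0, 0, 0, 0.98, -0.2]
    - [0, 0, 0, 0, 0, 0.98, -0.2]
    - [0, 0, 0, 0, 0, 0.98, -0.2]

```text
time: 23.78
position: [0.636, -0.0517, 0.1554]
ee_rot: [0.909, -0.416, -0.0, -0.0]
force: [0.9, 0.7, 0.1]
grip_width: 0.0512
grasp_force: 0.0
```

Call:
jog_arm:
  rows:
    - [0, 0, 0, 0, 1, 0, -0.2]
    - [0, 0, 0, 0, 1, 0, -0.2]
    - [0, 0, 0, 0, 1, 0, -0.2]
    - [0, 0, 0, 0, 1, 0, -0.2]
    - [0, 0, 0, 0, 0, 0, -0.2]

```text
time: 24.4
position: [0.6342, -0.0518, 0.1547]
ee_rot: [0.896, -0.408, 0.158, 0.073]
force: [0.1, 0.1, -0.2]
grip_width: 0.0512
grasp_force: 0.0
```

Run:
```python
from m import *
d=cap('wrist','w8.png'); P=cloud(d); print(np.linalg.inv(d['world_to_cam'])[:3,3])
m=(abs(P[...,0]-.648)<.03)&(abs(P[...,1]+.053)<.03)&(P[...,2]>.003)&(P[...,2]<.06); q=P[m]; q=q[np.hypot(q[:,0]-.587,q[:,1]-.012)>.055]
print(len(q),q.min(0).round(4),q.max(0).round(4))
for lo in (.016,.022,.028):
    k=q[(q[:,2]>=lo)&(q[:,2]<lo+.006)]
    if len(k)>4:
        (c,sz,a)=cv2.minAreaRect((k[:,:2]*1e4).astype(np.float32)); print(lo,len(k),np.array(c)/1e4,np.array(sz)/1e4,a)
s=readout.get_state(); print(s['grip_width'])
go([.6476,-.053,.02])
```

```text
[ 0.65306714 -0.07288544  0.30081415]
1007 [ 0.6317 -0.0673  0.0105] [ 0.6629 -0.0384  0.0337]
0.016 86 [ 0.64737461 -0.05276996] [0.03113116 0.01310979] 40.646732330322266
0.022 314 [ 0.64729658 -0.05240123] [0.02851124 0.01422288] 41.386268615722656
0.028 571 [ 0.64755229 -0.05249782] [0.02051935 0.01387837] 41.238677978515625
0.05093917462473166
pos [ 0.6352 -0.0519  0.1552] yaw -139.0 z [ 0.223 -0.258 -0.94 ] shift [-0.94 -0.22  3.25] dyaw(world deg) None => az units None
```

View pics/w8.png

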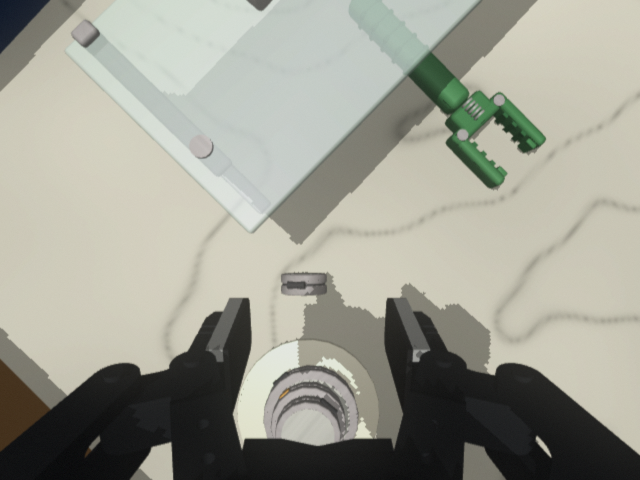

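Call:
jog_arm:
  rows:
    - [-0.47, -0.11, 0, 0, 0, 0, -0.2]
    - [-0.47, -0.11, 0, 0, 0, 0, -0.2]
    - [0, 0, 1, 0, 0, 0, -0.2]
    - [0, 0, 1, 0, 0, 0, -0.2]
    - [0, 0, 0.7, 0, 0, 0, -0.2]

```text
time: 25.08
position: [0.645, -0.0481, 0.0399]
ee_rot: [0.896, -0.409, 0.158, 0.072]
force: [1.3, -0.5, 0.2]
grip_width: 0.0509
grasp_force: 0.0
```

```bash
python3 -c "
from h import *
go([.6475,-.0525,.02])"
```

```text
pos [ 0.645  -0.0481  0.0399] yaw -139.1 z [ 0.224 -0.258 -0.94 ] shift [-0.05  0.02  0.51] dyaw(world deg) None => az units None
```

Call:
jog_arm:
  rows:
    - [-0.05, 0.02, 0.5, 0, 0, 0, -0.2]
    - [0, 0, 0, 0, 0, 0, 0.6]
    - [0, 0, 0, 0, 0, 0, 1]
    - [0, 0, 0, 0, 0, 0, 1]
    - [0, 0, 0, 0, 0, 0, 1]

```text
time: 25.7
position: [0.647, -0.0516, 0.0225]
ee_rot: [0.896, -0.409, 0.159, 0.072]
force: [0.5, -0.3, -0.9]
grip_width: 0.0298
grasp_force: 59.2
```

Call:
jog_arm:
  rows:
    - [0, 0, -0.3, 0, 0, 0, 1]
    - [0, 0, -0.8, 0, 0, 0, 1]
    - [0, 0, -1, 0, 0, 0, 1]
    - [0, 0, 0, 0, -1, 0, 1]
    - [0, 0, 0, 0, -1, 0, 1]

```text
time: 26.32
position: [0.6274, -0.0279, 0.1016]
ee_rot: [0.907, -0.413, 0.078, 0.034]
force: [-0.8, -2.2, 0.3]
grip_width: 0.0295
grasp_force: 59.3
```

Call:
jog_arm:
  rows:
    - [0, 0, 0, 0, -1, 0, 1]
    - [0, 0, 0, 0, -1, 0, 1]
    - [0, 0, 0, 0, 0, 0, 1]

```text
time: 26.7
position: [0.6289, -0.0305, 0.1009]
ee_rot: [0.909, -0.416, 0.0, -0.001]
force: [0.1, -1.3, 0.0]
grip_width: 0.0298
grasp_force: 59.4
```

```bash
python3 -c "
from h import *
s=readout.get_state();print(s['grip_width'],s['grasp_force'])
go([.47,-.15,.09])"
```

```text
0.02982060810787315 59.368776082992554
pos [ 0.6289 -0.0305  0.1009] yaw -139.2 z [ 0.002  0.001 -1.   ] shift [-0.34  4.96  0.26] dyaw(world deg) None => az units None
```

Call:
jog_arm:
  rows:
    - [-0.07, 1, 0, 0, 0, 0, 1]
    - [-0.07, 1, 0, 0, 0, 0, 1]
    - [-0.07, 1, 0, 0, 0, 0, 1]
    - [-0.07, 1, 0, 0, 0, 0, 1]
    - [-0.07, 1, 0, 0, 0, 0, 1]

```text
time: 27.32
position: [0.4655, -0.1511, 0.1004]
ee_rot: [0.91, -0.415, 0.001, 0.0]
force: [-0.7, -0.2, -0.4]
grip_width: 0.0297
grasp_force: 59.4
```

Call:
jog_arm:
  rows:
    - [0, 0, 0, 0, -1, 0, 1]
    - [0, 0, 0, 0, -1, 0, 1]
    - [0, 0, 0, 0, -1, 0, 1]
    - [0, 0, 0, 0, -1, 0, 1]
    - [0, 0, 0, 0, -1, 0, 1]

```text
time: 27.95
position: [0.4667, -0.1507, 0.1005]
ee_rot: [0.888, -0.405, -0.198, -0.089]
force: [-0.3, -0.7, -0.7]
grip_width: 0.0295
grasp_force: 59.4
```

Call:
jog_arm:
  rows:
    - [0, 0, 0, 0, -1, 0, 1]
    - [0, 0, 0, 0, -1, 0, 1]
    - [0, 0, 0, 0, 0, 0, 1]

```text
time: 28.32
position: [0.4666, -0.1512, 0.0988]
ee_rot: [0.867, -0.397, -0.275, -0.124]
force: [-0.3, 0.6, 0.0]
grip_width: 0.0298
grasp_force: 59.4
```

```bash
python3 -c "
from h import *
d=cap('wrist','w9.png')
s=readout.get_state();print(s['grip_width'],s['grasp_force'])
go(s['position']*[1,1,0]+[0,0,.024])"
```

```text
0.029867852342938615 59.41759765148163
pos [ 0.4667 -0.1509  0.0994] yaw -139.1 z [-0.377  0.432 -0.82 ] shift [ 1.08 -0.    1.55] dyaw(world deg) None => az units None
```

View pics/w9.png

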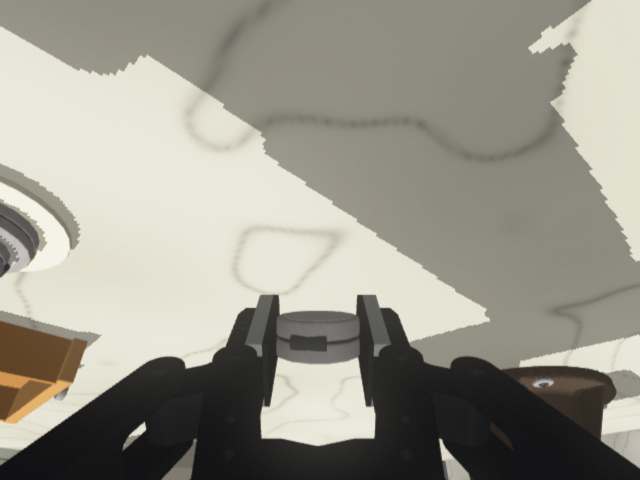

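Call:
jog_arm:
  rows:
    - [0.37, 0, 0.52, 0, 0, 0, 1]
    - [0.37, 0, 0.52, 0, 0, 0, 1]
    - [0.3, 0, 0.42, 0, 0, 0, 1]
    - [0.06, 0, 0.08, 0, 0, 0, 1]
    - [0, 0, 0, 0, 0, 0, 1]

```text
time: 29.0
position: [0.4678, -0.1514, 0.0251]
ee_rot: [0.868, -0.396, -0.273, -0.125]
force: [-0.5, 0.1, -0.7]
grip_width: 0.03
grasp_force: 59.4
```

Call:
jog_arm:
  rows:
    - [0, 0, 0, 0, 0, 0, 0]
    - [0, 0, 0, 0, 0, 0, -0.7]
    - [0, 0, 0, 0, 0, 0, -1]
    - [0, 0, -0.6, 0, 0, 0, -1]
    - [0, 0, -1, 0, 0, 0, -1]

```text
time: 29.62
position: [0.4911, -0.1789, 0.0772]
ee_rot: [0.867, -0.396, -0.275, -0.125]
force: [0.6, 0.0, 0.6]
grip_width: 0.0852
grasp_force: 0.0
```

Call:
jog_arm:
  rows:
    - [-0.8, 0, -0.8, 0, 1, 0, -1]
    - [-0.8, 0, -0.5, 0, 1, 0, -1]
    - [0, 0, 0, 0, 1, 0, -1]
    - [0, 0, 0, 0, 1, 0, -1]
    - [0, 0, 0, 0, 1, 0, -1]

```text
time: 30.25
position: [0.4752, -0.1599, 0.1557]
ee_rot: [0.906, -0.414, -0.077, -0.036]
force: [-0.9, 0.1, -0.4]
grip_width: 0.0855
grasp_force: 0.0
```

Call:
jog_arm:
  rows:
    - [0, 0, 0, 0, 1, 0, -1]
    - [0, 0, 0, 0, 1, 0, -1]
    - [0, 0, 0, 0, 0, 0, -1]

```text
time: 30.62
position: [0.4738, -0.1591, 0.1556]
ee_rot: [0.91, -0.414, 0.0, -0.0]
force: [0.5, -0.1, -0.2]
grip_width: 0.0855
grasp_force: 0.0
```

Run:
```python
from m import *
d=cap('wrist','w10.png');P=cloud(d)
m=((P[...,2]>.005)&(P[...,2]<.03)&(np.hypot(P[...,0]-.46,P[...,1]+.15)<.08)).astype(np.uint8)
n,l,st,c=cv2.connectedComponentsWithStats(m)
for i in range(1,n):
    if st[i,4]>100: q=P[l==i]; print(st[i],q.min(0).round(4),q.max(0).round(4),q.mean(0).round(4))
go([.46,-.15,.015],-np.pi/2)
```

```text
[ 294  207   46   49 1659] [ 0.4549 -0.1704  0.0052] [ 0.4871 -0.139   0.0153] [ 0.4713 -0.1555  0.0128]
pos [ 0.4745 -0.1593  0.1556] yaw -139.0 z [-0.     0.001 -1.   ] shift [-0.41  0.12  3.52] dyaw(world deg) 49.000611890014675 => az units -9.8
```

Call:
jog_arm:
  rows:
    - [-0.14, -0.01, 1, 0, 0, 0, -1]
    - [0, 0, 1, 0, 0, 0, -0.5]
    - [0, 0, 1, 0, 0, 0, -0.2]
    - [0, 0, 0.51, 0, 0, 0, -0.2]
    - [0, 0, 0, 0, 0, 0, 1]

```text
time: 31.3
position: [0.4725, -0.1558, 0.0134]
ee_rot: [0.91, -0.416, -0.001, 0.0]
force: [0.5, 0.2, 0.7]
grip_width: 0.0349
grasp_force: 0.0
```

Call:
jog_arm:
  rows:
    - [0, 0, 0, 0, 0, 0, 1]
    - [0, 0, 0, 0, 0, 0, 1]
    - [0, 0, -0.4, 0, 0, 0, 1]
    - [0, 0, -1, 0, 0, 0, 1]
    - [0, 0, -1, 0, 0, 0, 1]

```text
time: 31.92
position: [0.4712, -0.1554, 0.1118]
ee_rot: [0.91, -0.415, -0.0, 0.0]
force: [0.8, -0.3, -0.6]
grip_width: 0.0294
grasp_force: 59.4
```

Call:
jog_arm:
  rows:
    - [-0.25, -0.98, -0.6, 0, 0, 0, 1]
    - [-0.25, -0.98, 0, 0, 0, 0, 1]
    - [-0.25, -0.98, 0, 0, 0, 0, 1]
    - [-0.25, -0.98, 0, 0, 0, 0, 1]
    - [-0.25, -0.98, 0, 0, 0, 0, 1]

```text
time: 32.55
position: [0.5875, 0.0119, 0.1351]
ee_rot: [0.91, -0.415, 0.0, -0.0]
force: [0.5, -0.2, -0.1]
grip_width: 0.0295
grasp_force: 59.4
```

Call:
jog_arm:
  rows:
    - [0, 0, 0, 0, 0, 0, 1]
    - [0, 0, 0, 0, 0, 0, 1]

```text
time: 32.8
position: [0.5864, 0.0107, 0.1345]
ee_rot: [0.91, -0.415, -0.0, 0.0]
force: [-0.3, 0.5, -0.2]
grip_width: 0.0296
grasp_force: 59.4
```

```bash
cat > held2.py <<'E'
from m import *
d=cap('wrist'); P=cloud(d); s=readout.get_state(); c=s['position']; M=R.from_quat(s['ee_rot']).as_matrix()
L=(P-c)@M; w=s['grip_width']/2-.003
m=(abs(L[...,1])<w)&(abs(L[...,0])<.045)&(L[...,2]<.012)&(L[...,2]>-.02); q=L[m]
print(s['grip_width'],s['grasp_force'],'tool frame min',q.min(0).round(4),'max',q.max(0).round(4),'world mid',(c+M@((q.min(0)+q.max(0))/2)).round(4))
E
python3 held2.py; python3 -c "
from h import *
go([.5867,.0118,.0675])"
```

```text
0.029629703951230178 59.42445695400238 tool frame min [-0.0186 -0.0118 -0.0009] max [0.0159 0.0118 0.012 ] world mid [0.5854 0.0113 0.1291]
pos [0.5864 0.0103 0.1346] yaw -139.1 z [-0.001  0.    -1.   ] shift [-0.02 -0.03  1.68] dyaw(world deg) None => az units None
```

Call:
jog_arm:
  rows:
    - [0.01, -0.03, 0.7, 0, 0, 0, 1]
    - [0, 0, 0.6, 0, 0, 0, 1]
    - [0, 0, 0.28, 0, 0, 0, 1]
    - [0, 0, 0.1, 0, 0, 0, 1]
    - [0, 0, 0, 0, 0, 0, 1]

```text
time: 33.48
position: [0.5884, 0.0111, 0.0679]
ee_rot: [0.91, -0.415, 0.0, -0.0]
force: [-0.0, -0.1, -0.3]
grip_width: 0.0293
grasp_force: 59.4
```

Call:
jog_arm:
  rows:
    - [0, 0, 0, 0, 0, 0, 0.2]
    - [0, 0, 0, 0, 0, 0, -0.2]
    - [0, 0, -0.2, 0, 0, 0, -0.6]
    - [0, 0, -1, 0, 0, 0, -1]
    - [0, 0, -1, 0, 0, 0, -1]

```text
time: 34.1
position: [0.5881, 0.0112, 0.1569]
ee_rot: [0.91, -0.415, -0.0, 0.0]
force: [0.5, -0.2, 0.5]
grip_width: 0.0853
grasp_force: 0.0
```

Call:
jog_arm:
  rows:
    - [0, 0, 0, 0, 0, -0.97, -1]
    - [0, 0, 0, 0, 0, -0.97, -1]
    - [0, 0, 0, 0, 0, -0.97, -1]
    - [0, 0, 0, 0, 0, -0.97, -1]
    - [0, 0, 0, 0, 0, -0.97, -1]

```text
time: 34.72
position: [0.5883, 0.0113, 0.1563]
ee_rot: [0.977, -0.214, 0.0, -0.0]
force: [-0.0, -0.0, -0.0]
grip_width: 0.0851
grasp_force: 0.0
```

Call:
jog_arm:
  rows:
    - [0, 0, 0, 0, 0, -0.97, -1]
    - [0, 0, 0, 0, 0, -0.97, -1]
    - [0, 0, 0, 0, 0, -0.97, -1]
    - [0, 0, 0, 0, 0, -0.97, -1]
    - [0, 0, 0, 0, 0, 0, -1]

```text
time: 35.35
position: [0.5883, 0.0113, 0.1561]
ee_rot: [0.999, -0.048, 0.0, -0.0]
force: [-0.4, -0.1, 0.4]
grip_width: 0.085
grasp_force: 0.0
```

```bash
cat > stack.py <<'E'
from m import *
d=cap('wrist'); P=cloud(d)
for z in (.066,.052,.038,.024,.01):
    q=P[(abs(P[...,2]-z)<.004)&(np.hypot(P[...,0]-.587,P[...,1]-.012)<.056)]
    if len(q)>20: print(z,len(q),'mid',((q.min(0)+q.max(0))/2)[:2].round(4),'ext',(q.max(0)-q.min(0))[:2].round(4))
E
python3 stack.py; python3 -c "
from h import *
go([.603,-.2195,.12],np.radians(-95.6))"
```

```text
0.066 2293 mid [0.5874 0.0128] ext [0.0313 0.0316]
0.052 827 mid [0.5874 0.0117] ext [0.0386 0.0395]
0.038 918 mid [0.5909 0.0114] ext [0.0398 0.0476]
0.024 2203 mid [0.5852 0.0111] ext [0.0632 0.0631]
0.01 8362 mid [0.5862 0.0128] ext [0.0997 0.0993]
pos [0.5883 0.0113 0.156 ] yaw -95.5 z [ 0.001  0.    -1.   ] shift [0.92 5.71 0.9 ] dyaw(world deg) -0.0629365984317981 => az units 0.01
```

Call:
jog_arm:
  rows:
    - [0.1, 0.96, 0, 0, 0, 0, -1]
    - [0.1, 0.96, 0, 0, 0, 0, -1]
    - [0.1, 0.96, 0, 0, 0, 0, -1]
    - [0.1, 0.96, 0, 0, 0, 0, -1]
    - [0.1, 0.96, 0, 0, 0, 0, -1]

```text
time: 36.02
position: [0.5899, -0.183, 0.1558]
ee_rot: [0.999, -0.048, 0.0, 0.0]
force: [0.1, 0.2, 0.9]
grip_width: 0.0855
grasp_force: 0.0
```

Call:
jog_arm:
  rows:
    - [0.42, 0.91, 0, 0, 0, 0, -1]
    - [0, 0, 0.5, 0, 0, 0, -1]
    - [0, 0, 0.9, 0, 0, 0, -1]
    - [0, 0, 0.6, 0, 0, 0, -1]
    - [0, 0, 0, 0, 0, 0, -1]

```text
time: 36.65
position: [0.6018, -0.2195, 0.0737]
ee_rot: [0.999, -0.048, -0.002, -0.0]
force: [0.0, -0.4, -0.6]
grip_width: 0.0854
grasp_force: 0.0
```

Run:
```python
from m import *
go([.603,-.2195,.018])
d=cap('wrist'); hsv=cv2.cvtColor(d['img'],cv2.COLOR_BGR2HSV); m=cv2.inRange(hsv,(50,80,10),(90,255,255))
ys,xs=np.nonzero(m); q=np.array([ray(d,a,b,.018) for a,b in zip(xs,ys)]); q=q[abs(q[:,1]+.22)<.05]
for lo in np.arange(.58,.69,.02):
    k=(q[:,0]>lo)&(q[:,0]<lo+.005)
    if k.sum()>5: print(round(lo+.0025,4),q[k,1].min().round(4),q[k,1].max().round(4))
print(q.min(0))
```

```text
pos [ 0.6018 -0.2195  0.0737] yaw -95.5 z [-0.004  0.    -1.   ] shift [ 0.03 -0.    1.39] dyaw(world deg) None => az units None
0.6025 -0.2435 -0.1951
0.6225 -0.2457 -0.1973
0.6425 -0.2373 -0.2087
0.6625 -0.2343 -0.2157
[ 0.58693509 -0.24605068  0.018     ]
```

Call:
jog_arm:
  rows:
    - [0.02, 0, 0.7, 0, 0, 0, -1]
    - [0, 0, 0.5, 0, 0, 0, -1]
    - [0, 0, 0.18, 0, 0, 0, -0.5]
    - [0, 0, 0, 0, 0, 0, 1]
    - [0, 0, 0, 0, 0, 0, 1]

```text
time: 37.33
position: [0.605, -0.2198, 0.0219]
ee_rot: [0.999, -0.047, 0.001, 0.0]
force: [-0.7, -0.4, -0.7]
grip_width: 0.0485
grasp_force: 61.7
```

Call:
jog_arm:
  rows:
    - [0, 0, 0, 0, 0, 0, 1]
    - [0, 0, 0, 0, 0, 0, 1]
    - [-0.2, 0, -0.02, 0, 0, 0, 1]
    - [-0.5, 0, 0, 0, 0, 0, 1]
    - [-0.6, 0, 0, 0, 0, 0, 1]

```text
time: 37.95
position: [0.5527, -0.2148, 0.0217]
ee_rot: [0.999, -0.047, 0.001, 0.0]
force: [2.4, -0.2, 3.0]
grip_width: 0.0483
grasp_force: 62.1
```

Call:
jog_arm:
  rows:
    - [-0.6, 0, 0, 0, 0, 0, 1]
    - [-0.6, 0, 0, 0, 0, 0, 1]
    - [-0.6, 0, 0, 0, 0, 0, 1]
    - [-0.5, 0, 0, 0, 0, 0, 1]
    - [0, 0, 0.02, 0, 0, 0, 1]

```text
time: 38.58
position: [0.4582, -0.2059, 0.0215]
ee_rot: [0.999, -0.047, -0.001, -0.0]
force: [-11.3, 6.0, 31.2]
grip_width: 0.0481
grasp_force: 65.0
```

```bash
cat > tool.py <<'E'
from m import *
import sys
d=cap(sys.argv[1]); hsv=cv2.cvtColor(d['img'],cv2.COLOR_BGR2HSV); m=cv2.inRange(hsv,(50,80,10),(90,255,255)); 
n,l,st,c=cv2.connectedComponentsWithStats(cv2.morphologyEx(m,cv2.MORPH_CLOSE,np.ones((5,5))))
z=float(sys.argv[2]) if len(sys.argv)>2 else .018
cand=[i for i in range(1,n) if st[i,4]>60]
for i in cand:
    ys,xs=np.nonzero(l==i); q=np.array([ray(d,a,b,z) for a,b in zip(xs,ys)])
    if q[:,0].mean()<.35 or abs(q[:,1].mean())>.4: continue
    (cc,sz,a)=cv2.minAreaRect((q[:,:2]*1e4).astype(np.float32)); print(st[i],q.min(0).round(4),q.max(0).round(4),'rect',np.array(cc)/1e4,np.array(sz)/1e4,round(a,1))
s=readout.get_state();print(s['position'].round(4),s['grip_width'],s['grasp_force'],s['force'].round(1))
E
python3 tool.py top
```

```text
[396 223   7  14  94] [ 0.5697 -0.2232  0.018 ] [ 0.6009 -0.2078  0.018 ] rect [ 0.58532314 -0.2154772 ] [0.01419551 0.03171882] 87.8
[ 0.4582 -0.2059  0.0215] 0.047511657487466635 64.35839653015137 [-10.6   4.9  23.5]
```

Call:
jog_arm:
  rows:
    - [0, 0, -0.03, 0, 0, 0, 1]
    - [0, 0, 0, 0, 0, 0, 0.2]
    - [0, 0, 0, 0, 0, 0, -1]
    - [0, 0, 0, 0, 0, 0, -1]
    - [0, 0, 0, 0, 0, 0, -1]

```text
time: 39.25
position: [0.4606, -0.206, 0.0213]
ee_rot: [0.999, -0.047, -0.0, -0.0]
force: [0.2, -0.6, 0.1]
grip_width: 0.0856
grasp_force: 0.0
```

Call:
jog_arm:
  rows:
    - [0, 0, -0.5, 0, 0, 0, -1]
    - [0, 0, -1, 0, 0, 0, -1]
    - [0, 0, -1, 0, 0, 0, -1]
    - [0.5, 0, -1, 0, 0, 0, -1]
    - [0, 0, 0, 0, 0, 0, -1]

```text
time: 39.88
position: [0.4836, -0.2083, 0.1648]
ee_rot: [0.999, -0.047, 0.003, 0.0]
force: [-0.3, -0.1, -1.4]
grip_width: 0.0853
grasp_force: 0.0
```

```bash
python3 tool.py wrist
python3 - <<'E'
from m import *
d=cap('wrist','w11.png');P=cloud(d)
hsv=cv2.cvtColor(d['img'],cv2.COLOR_BGR2HSV); m=cv2.inRange(hsv,(50,80,10),(90,255,255))>0
q=P[m]; q=q[q[:,2]<.05]; print(q.min(0),q.max(0),np.median(q[:,2]))
for lo in np.arange(.42,.64,.02):
    k=q[(q[:,0]>lo)&(q[:,0]<lo+.006)]
    if len(k)>5: print(round(lo+.003,3),k[:,1].min().round(4),k[:,1].max().round(4),k[:,2].max().round(4))
E
```

```text
[ 295   25   57  253 6319] [ 0.4432 -0.2325  0.018 ] [ 0.6099 -0.1939  0.018 ] rect [ 0.52689189 -0.21582573] [0.03877499 0.16544385] 86.0
[283 216  17  62 533] [ 0.447  -0.1939  0.018 ] [ 0.4927 -0.182   0.018 ] rect [ 0.46974331 -0.18847028] [0.01035688 0.0456258 ] 86.3
[ 0.4817 -0.2079  0.1626] 0.08526385446863516 0.0 [-1.3 -0.2 -0. ]
[ 4.42228277e-01 -2.32773355e-01 -3.13377093e-04] [ 0.61039396 -0.18190372  0.01969052] 0.016908122651720037
0.443 -0.2284 -0.2183 0.0187
0.463 -0.2305 -0.1835 0.0185
0.483 -0.2327 -0.1841 0.019
0.503 -0.2228 -0.196 0.0183
0.523 -0.2208 -0.2029 0.0192
0.543 -0.2226 -0.205 0.0188
0.563 -0.2249 -0.2066 0.0188
0.583 -0.2267 -0.2085 0.0192
0.603 -0.2284 -0.21 0.0192
```

Call:
jog_arm:
  rows:
    - [0.8, 0, 0, 0, 0, 0, -1]
    - [0.8, 0, 0.4, 0, 0, 0, -1]
    - [0.63, 0, 1, 0, 0, 0, -0.5]
    - [0, 0, 1, 0, 0, 0, -0.2]
    - [0, 0, 0.6, 0, 0, 0, -0.2]

```text
time: 40.6
position: [0.5669, -0.2161, 0.0374]
ee_rot: [0.999, -0.048, -0.003, -0.0]
force: [-0.7, -0.0, 0.4]
grip_width: 0.0512
grasp_force: 0.0
```

```bash
python3 -c "
from h import *
go([.571,-.2163,.018],np.radians(-95.2))"
```

```text
pos [ 0.5669 -0.2161  0.0374] yaw -95.5 z [-0.006  0.001 -1.   ] shift [ 0.1  -0.    0.48] dyaw(world deg) 0.2700573076643593 => az units -0.05
```

Call:
jog_arm:
  rows:
    - [0.1, 0, 0.48, 0, 0, 0, -0.2]
    - [0, 0, 0, 0, 0, 0, 1]
    - [0, 0, 0, 0, 0, 0, 1]
    - [0, 0, 0, 0, 0, 0, 1]
    - [0, 0, -0.2, 0, 0, 0, 1]

```text
time: 41.22
position: [0.5732, -0.2167, 0.0309]
ee_rot: [0.999, -0.048, 0.0, -0.0]
force: [-0.1, -1.0, 0.3]
grip_width: 0.0181
grasp_force: 61.3
```

Call:
jog_arm:
  rows:
    - [0, 0, -0.8, 0, 0, 0, 1]
    - [0, 0, -1, 0, 0, 0, 1]
    - [0, 0, -1, 0, 0, 0, 1]
    - [0, 0, -1, 0, 0, 0, 1]
    - [0, 0, 0, 0, 0, 0, 1]

```text
time: 41.85
position: [0.5754, -0.2171, 0.1874]
ee_rot: [0.999, -0.047, 0.004, 0.0]
force: [-0.0, -0.0, -0.6]
grip_width: 0.0179
grasp_force: 61.4
```

```bash
python3 tool.py wrist .19
python3 - <<'E'
from m import *
# drawer measured in the top view: bamboo mask heights
d=cap('top'); P=cloud(d)
def edge(h,x0,x1,y0,y1):
    q=P[(abs(P[...,2]-h)<.006)&(P[...,0]>x0)&(P[...,0]<x1)&(P[...,1]>y0)&(P[...,1]<y1)]; return len(q),q.min(0).round(4),q.max(0).round(4)
print('front panel top',edge(.045,.46,.53,.1,.38)); print('floor',edge(.012,.47,.64,.16,.33)); print('top board',edge(.1,.58,.9,.1,.38))
q=P[(abs(P[...,2]-.1)<.006)&(P[...,0]>.6)&(P[...,0]<.66)&(P[...,1]>.1)&(P[...,1]<.38)]
for y in (.15,.2,.25,.3): print(y,q[abs(q[:,1]-y)<.01][:,0].min().round(4))
q=P[(abs(P[...,2]-.045)<.004)&(P[...,0]>.46)&(P[...,0]<.53)]
for y in (.16,.2,.24,.28,.32):
    k=q[abs(q[:,1]-y)<.012]; print('panel',y,k[:,0].min().round(4),k[:,0].max().round(4)) if len(k) else 0
s=readout.get_state(); print(s['joint_positions'])
E
```

```text
[  290   225    56   221 10769] [ 0.5302 -0.2295  0.19  ] [ 0.6169 -0.205   0.19  ] rect [ 0.57349805 -0.21724265] [0.01809542 0.08664053] 84.4
[ 0.5741 -0.2168  0.185 ] 0.017548595455748564 61.404383182525635 [-1.2  0.1 -2.1]
front panel top (550, array([0.4818, 0.1509, 0.0392]), array([0.5287, 0.3416, 0.0503]))
floor (3973, array([0.4826, 0.1632, 0.006 ]), array([0.6399, 0.329 , 0.018 ]))
top board (6733, array([0.623 , 0.1305, 0.094 ]), array([0.8489, 0.3386, 0.106 ]))
0.15 0.623
0.2 0.6252
0.25 0.6274
0.3 0.6291
panel 0.16 0.4818 0.5278
panel 0.2 0.4825 0.4939
panel 0.24 0.4848 0.4964
panel 0.28 0.4872 0.4991
panel 0.32 0.4895 0.5287
[-4.31866922e-02  3.02382859e-01 -2.17899081e-01 -4.47413816e-04
 -1.04860443e+00  1.51903705e+00]
```

Call:
jog_arm:
  rows:
    - [0, 0, 0, 0, 0, 0.98, 1]
    - [0, 0, 0, 0, 0, 0.98, 1]
    - [0, 0, 0, 0, 0, 0.98, 1]
    - [0, 0, 0, 0, 0, 0.98, 1]
    - [0, 0, 0, 0, 0, 0.98, 1]

```text
time: 42.58
position: [0.5725, -0.2166, 0.1809]
ee_rot: [0.966, -0.26, -0.001, 0.0]
force: [0.6, -1.1, -0.3]
grip_width: 0.0181
grasp_force: 61.4
```

Call:
jog_arm:
  rows:
    - [0, 0, 0, 0, 0, 0.98, 1]
    - [0, 0, 0, 0, 0, 0.98, 1]
    - [0, 0, 0, 0, 0, 0.98, 1]
    - [0, 0, 0, 0, 0, 0.98, 1]
    - [0, 0, 0, 0, 0, 0.98, 1]

```text
time: 43.2
position: [0.5725, -0.2166, 0.1809]
ee_rot: [0.889, -0.459, -0.001, 0.0]
force: [-0.1, 0.4, -0.8]
grip_width: 0.0181
grasp_force: 61.4
```

Call:
jog_arm:
  rows:
    - [0, 0, 0, 0, 0, 0.98, 1]
    - [0, 0, 0, 0, 0, 0.98, 1]
    - [0, 0, 0, 0, 0, 0.98, 1]
    - [0, 0, 0, 0, 0, 0.98, 1]
    - [0, 0, 0, 0, 0, 0.98, 1]

```text
time: 43.82
position: [0.5724, -0.2166, 0.1809]
ee_rot: [0.771, -0.637, -0.001, 0.001]
force: [-0.1, 0.2, -1.3]
grip_width: 0.018
grasp_force: 61.4
```

Call:
jog_arm:
  rows:
    - [0, 0, 0, 0, 0, 0.98, 1]
    - [0, 0, 0, 0, 0, 0.98, 1]
    - [0, 0, 0, 0, 0, 0.98, 1]
    - [0, 0, 0, 0, 0, 0.98, 1]
    - [0, 0, 0, 0, 0, 0.98, 1]

```text
time: 44.45
position: [0.5724, -0.2166, 0.1809]
ee_rot: [-0.618, 0.786, 0.001, -0.001]
force: [-0.5, 0.1, -0.8]
grip_width: 0.0179
grasp_force: 61.4
```

Call:
jog_arm:
  rows:
    - [0, 0, 0, 0, 0, 0.98, 1]
    - [0, 0, 0, 0, 0, 0.98, 1]
    - [0, 0, 0, 0, 0, 0.98, 1]
    - [0, 0, 0, 0, 0, 0.98, 1]
    - [0, 0, 0, 0, 0, 0.98, 1]

```text
time: 45.08
position: [0.5724, -0.2166, 0.1809]
ee_rot: [-0.438, 0.899, 0.001, -0.001]
force: [-0.0, -0.3, 0.4]
grip_width: 0.0181
grasp_force: 61.4
```

Call:
jog_arm:
  rows:
    - [0, 0, 0, 0, 0, 0.98, 1]
    - [0, 0, 0, 0, 0, 0.98, 1]
    - [0, 0, 0, 0, 0, 0.98, 1]
    - [0, 0, 0, 0, 0, 0.98, 1]
    - [0, 0, 0, 0, 0, 0.98, 1]

```text
time: 45.7
position: [0.5724, -0.2166, 0.1809]
ee_rot: [-0.237, 0.972, 0.0, -0.001]
force: [-0.0, 0.0, 0.1]
grip_width: 0.0177
grasp_force: 61.4
```

Call:
jog_arm:
  rows:
    - [0, 0, 0, 0, 0, 0.98, 1]
    - [0, 0, 0, 0, 0, 0.98, 1]
    - [0, 0, 0, 0, 0, 0.98, 1]
    - [0, 0, 0, 0, 0, 0.98, 1]
    - [0, 0, 0, 0, 0, 0.98, 1]

```text
time: 46.32
position: [0.5724, -0.2166, 0.1809]
ee_rot: [-0.025, 1.0, 0.0, -0.001]
force: [-0.6, -0.0, -1.2]
grip_width: 0.0178
grasp_force: 61.4
```

Call:
jog_arm:
  rows:
    - [0, 0, 0, 0, 0, 0.98, 1]
    - [0.5, 0, 0, 0, 0, 0, 1]
    - [0.9, 0, 0, 0, 0, 0, 1]
    - [0.9, 0, 0, 0, 0, 0, 1]
    - [0, 0, 0, 0, 0, 0, 1]

```text
time: 46.95
position: [0.4785, -0.2136, 0.1815]
ee_rot: [0.016, 1.0, 0.0, -0.001]
force: [1.0, -0.8, -0.7]
grip_width: 0.0181
grasp_force: 61.4
```

```bash
python3 -c "
from h import *
s=readout.get_state();print(s['grip_width'],s['grasp_force'],s['joint_positions'].round(2))
go([.478,.2465,.187],np.radians(87.5))"
```

```text
0.018126353588511016 61.38411998748779 [-0.05  0.17 -0.41 -0.   -1.   -1.56]
pos [ 0.4785 -0.2136  0.1815] yaw 88.1 z [-0.002  0.001 -1.   ] shift [ 0.39 11.5  -0.13] dyaw(world deg) -0.6196950218371945 => az units 0.12
```

Call:
jog_arm:
  rows:
    - [0.03, 0.96, 0, 0, 0, 0.12, 1]
    - [0.03, 0.96, 0, 0, 0, 0, 1]
    - [0.03, 0.96, 0, 0, 0, 0, 1]
    - [0.03, 0.96, 0, 0, 0, 0, 1]
    - [0.03, 0.96, 0, 0, 0, 0, 1]

```text
time: 47.58
position: [0.4832, -0.0204, 0.1816]
ee_rot: [0.021, 1.0, -0.0, -0.0]
force: [0.1, -0.3, -0.8]
grip_width: 0.0177
grasp_force: 61.4
```

Call:
jog_arm:
  rows:
    - [0.03, 0.96, 0, 0, 0, 0, 1]
    - [0.03, 0.96, 0, 0, 0, 0, 1]
    - [0.03, 0.96, 0, 0, 0, 0, 1]
    - [0.03, 0.96, 0, 0, 0, 0, 1]
    - [0.03, 0.96, 0, 0, 0, 0, 1]

```text
time: 48.2
position: [0.4853, 0.1719, 0.1815]
ee_rot: [0.021, 1.0, -0.0, -0.0]
force: [0.0, -0.6, -0.2]
grip_width: 0.0177
grasp_force: 61.4
```

Call:
jog_arm:
  rows:
    - [0.03, 0.96, 0, 0, 0, 0, 1]
    - [0.03, 0.96, 0, 0, 0, 0, 1]
    - [0, 0, 0.6, 0, 0, 0, 1]
    - [0, 0, 0.6, 0, 0, 0, 1]
    - [0, 0, 0, 0, 0, 0, 1]

```text
time: 48.82
position: [0.4852, 0.2465, 0.1319]
ee_rot: [0.021, 1.0, -0.002, -0.002]
force: [0.1, -0.7, 0.1]
grip_width: 0.0183
grasp_force: 61.4
```

Run:
```python
from m import *
s=readout.get_state();print(s['grip_width'],s['grasp_force'])
go([.478,.2465,.076],np.radians(87.5))
for n in ('top','scene'):
    d=cap(n,n+'12.png'); P=cloud(d); hsv=cv2.cvtColor(d['img'],cv2.COLOR_BGR2HSV); m=cv2.inRange(hsv,(50,80,10),(90,255,255))>0
    q=P[m]; q=q[(q[:,0]>.4)&(q[:,0]<.75)&(abs(q[:,1]-.246)<.05)&(q[:,2]>.03)]
    print(n,len(q))
    if len(q): print(q.min(0).round(4),q.max(0).round(4)); A=np.c_[q[:,:1]-.5,np.ones(len(q))]; print('z,y lines',np.linalg.lstsq(A,q[:,2],rcond=None)[0],np.linalg.lstsq(A,q[:,1],rcond=None)[0])
a=cv2.imread('pics/scene12.png');cv2.imwrite('pics/s12.png',cv2.resize(a[220:420,260:480],None,fx=2.6,fy=2.6))
```

```text
0.018292407580382145 61.369221210479736
pos [0.4852 0.2465 0.1319] yaw 87.6 z [-0.004 -0.004 -1.   ] shift [ 0.17 -0.    1.4 ] dyaw(world deg) -0.06451563238981385 => az units 0.01
top 474
[0.4478 0.2017 0.1163] [0.6149 0.2647 0.3145]
z,y lines [-0.10714357  0.13514034] [-0.00891454  0.24060125]
scene 344
[0.4723 0.2214 0.1152] [0.6167 0.2689 0.1932]
z,y lines [-0.04091761  0.13140094] [-0.0075594   0.24695893]
```

View pics/s12.png

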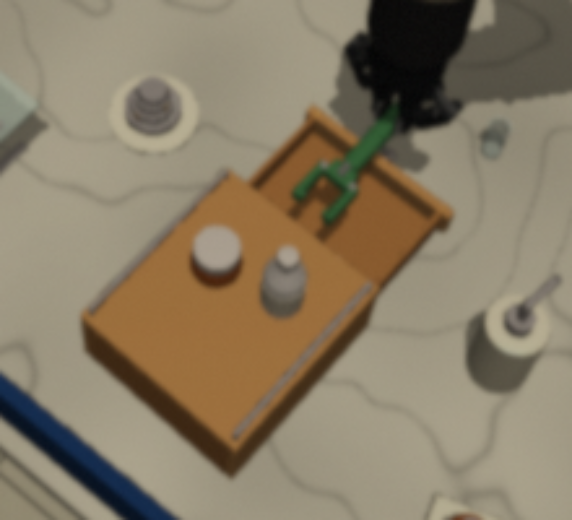

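Call:
jog_arm:
  rows:
    - [0, 0, 0.6, 0, 0, 0, 1]
    - [0, 0, 0.6, 0, 0, 0, 1]
    - [0, 0, 0.15, 0, 0, 0, 1]
    - [-0.4, 0, 0, 0, 0, 0, 1]
    - [-0.5, 0, 0, 0, 0, 0, 1]

```text
time: 49.55
position: [0.524, 0.2464, 0.0819]
ee_rot: [0.021, 1.0, 0.001, 0.001]
force: [-0.1, -0.1, -1.4]
grip_width: 0.0176
grasp_force: 61.4
```

Call:
jog_arm:
  rows:
    - [-0.5, 0, 0, 0, 0, 0, 1]
    - [-0.32, 0, 0, 0, 0, 0, 1]
    - [0, 0, 0, 0, 0, 0, 1]

```text
time: 49.92
position: [0.5562, 0.2443, 0.0807]
ee_rot: [0.022, 1.0, 0.0, 0.0]
force: [0.1, -0.2, -0.2]
grip_width: 0.018
grasp_force: 61.4
```

Run:
```python
from m import *
s=readout.get_state();print(s['grip_width'],s['grasp_force'],s['force'])
go([.554,.2432,.032],np.radians(87.5))
d=cap('top'); P=cloud(d)
q=P[(abs(P[...,2]-.045)<.005)&(P[...,0]>.46)&(P[...,0]<.53)]
for y in (.16,.2,.24,.28,.32):
    k=q[abs(q[:,1]-y)<.012]; print('panel',y,k[:,0].min().round(4),k[:,0].max().round(4)) if len(k) else 0
```

```text
0.01800826710242539 61.39512062072754 [ 0.05868021 -0.15832215 -0.23517471]
pos [0.5562 0.2443 0.0807] yaw 87.5 z [ 0.001  0.001 -1.   ] shift [ 0.05 -0.03  1.22] dyaw(world deg) -0.005090025410722899 => az units 0.0
panel 0.16 0.4822 0.5296
panel 0.2 0.4842 0.4942
panel 0.24 0.4845 0.4967
panel 0.28 0.4872 0.4991
panel 0.32 0.4895 0.529
```

Call:
jog_arm:
  rows:
    - [0.04, 0, 0.5, 0, 0, 0, 1]
    - [0, 0, 0.4, 0, 0, 0, 1]
    - [0, 0, 0.2, 0, 0, 0, 1]
    - [0, 0, 0.08, 0, 0, 0, 1]
    - [0, 0, 0, 0, 0, 0, 1]

```text
time: 50.6
position: [0.5544, 0.2441, 0.0346]
ee_rot: [0.021, 1.0, -0.0, 0.001]
force: [0.9, -4.6, 9.6]
grip_width: 0.0181
grasp_force: 62.6
```

Call:
jog_arm:
  rows:
    - [0, 0, 0.02, 0, 0, 0, 0.5]
    - [0, 0, 0, 0, 0, 0, 0]
    - [0, 0, 0, 0, 0, 0, -0.4]
    - [0, 0, 0, 0, 0, 0, -0.4]
    - [0, 0, 0, 0, 0, 0, -0.4]

```text
time: 51.22
position: [0.5533, 0.2444, 0.0321]
ee_rot: [0.021, 1.0, -0.0, -0.0]
force: [-0.1, -0.0, 1.2]
grip_width: 0.06
grasp_force: 0.0
```

Call:
jog_arm:
  rows:
    - [0, 0, -0.5, 0, 0, 0, -0.4]
    - [0, 0, -1, 0, 0, 0, -0.4]
    - [0, 0, -1, 0, 0, 0, -0.4]
    - [1, 0, -1, 0, 0, 0, 0.5]
    - [1, 0, 0, 0, 0, 0, 1]

```text
time: 51.85
position: [0.4741, 0.2489, 0.1754]
ee_rot: [0.022, 1.0, 0.002, 0.002]
force: [0.5, 0.9, -0.1]
grip_width: 0.0239
grasp_force: 0.0
```

Call:
jog_arm:
  rows:
    - [1, 0, 0, 0, 0, 0, 1]
    - [1, 0, 0, 0, 0, 0, 1]
    - [0, 0, 0, 0, 0, 0, 1]

```text
time: 52.22
position: [0.3915, 0.2509, 0.1727]
ee_rot: [0.02, 1.0, 0.001, 0.0]
force: [0.7, -0.7, 1.0]
grip_width: 0.0
grasp_force: 0.0
```

Run:
```python
from m import *
s=readout.get_state();print(s['position'],s['joint_positions'].round(2))
for n in ('top','scene'):
    d=cap(n); P=cloud(d); hsv=cv2.cvtColor(d['img'],cv2.COLOR_BGR2HSV); m=cv2.inRange(hsv,(50,80,10),(90,255,255))>0
    q=P[m]; q=q[(q[:,0]>.4)&(q[:,0]<.75)&(abs(q[:,1]-.246)<.05)&(q[:,2]<.06)]
    print(n,len(q))
    if len(q): print(q.min(0).round(4),q.max(0).round(4)); A=np.c_[q[:,:1]-.5,np.ones(len(q))]; print(np.median(q[:,2]),'z,y lines',np.linalg.lstsq(A,q[:,2],rcond=None)[0],np.linalg.lstsq(A,q[:,1],rcond=None)[0])
    if n=='top':
        q=P[(abs(P[...,2]-.045)<.005)&(P[...,0]>.4)&(P[...,0]<.53)]
        for y in (.2,.24,.28): k=q[abs(q[:,1]-y)<.012]; print('panel',y,k[:,0].min().round(4),k[:,0].max().round(4)) if len(k) else 0
    cv2.imwrite('pics/%s13.png'%n,d['img'])
a=cv2.imread('pics/top13.png')[90:350,130:370]; b=cv2.imread('pics/scene13.png')[240:420,280:480]
a=cv2.resize(a,(380,411));b=cv2.resize(b,(411,370)); c=np.zeros((411,791,3),np.uint8); c[:,:380]=a;c[:370,380:]=b; cv2.imwrite('pics/x13.png',c)
```

```text
[0.39153896 0.25093036 0.1727257 ] [ 0.99  0.07 -0.54 -0.   -0.96 -2.61]
top 396
[0.5162 0.2155 0.0184] [0.6399 0.2557 0.0357]
0.02874079367253113 z,y lines [-0.00177815  0.02883697] [-0.03850617  0.24407284]
panel 0.2 0.4848 0.4965
panel 0.24 0.487 0.4988
panel 0.28 0.4895 0.5011
scene 136
[0.5179 0.2375 0.0223] [0.5991 0.2542 0.0407]
0.03076137693834191 z,y lines [0.0345479 0.0286093] [-0.03028682  0.24780576]
```

View pics/x13.png

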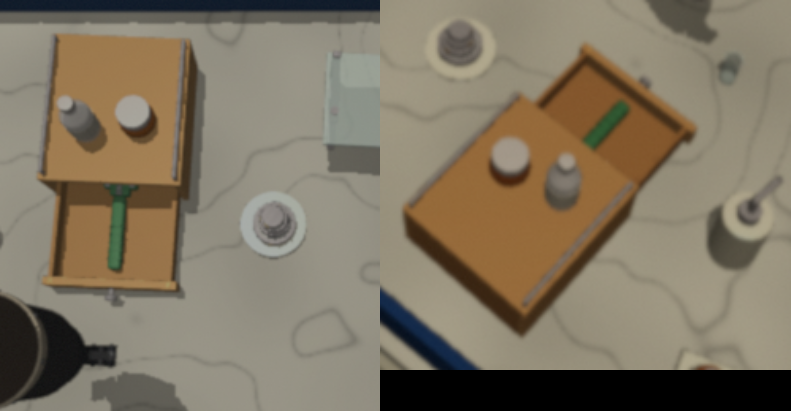

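The tool lies flat in the drawer, with its butt 17 mm behind the front panel and its jaw to the back. Now I push the drawer shut by the knob.

Call:
jog_arm:
  rows:
    - [0, 0, 0, 0, -1, 0, 1]
    - [0, 0, 0, 0, -1, 0, 1]
    - [0, 0, 0, 0, -1, 0, 1]
    - [0, 0, 0, 0, -1, 0, 1]
    - [0, 0, 0, 0, 0, 0, 1]

```text
time: 52.95
position: [0.4145, 0.2403, 0.1861]
ee_rot: [0.009, 0.989, 0.001, 0.149]
force: [-0.0, 0.7, -0.6]
grip_width: 0.0
grasp_force: 0.0
```

```bash
python3 -c "
from h import *
s=readout.get_state();print(s['joint_positions'].round(2))
go([.43,.2487,.036]); r=R.from_quat(s['ee_rot']); print('u per 40mm',r.inv().apply([.999,-.0436,0]).round(3),'up',r.inv().apply([0,0,1]).round(3))"
```

```text
[ 1.13 -0.06 -0.84  0.43 -0.7  -3.03]
pos [0.4145 0.2403 0.1861] yaw 89.0 z [ 0.296 -0.    -0.955] shift [0.74 0.2  3.7 ] dyaw(world deg) None => az units None
u per 40mm [-0.955 -0.026  0.295] up [-0.296  0.005 -0.955]
```

Call:
jog_arm:
  rows:
    - [0, 0, 0, 0, 1, 0, 1]
    - [0, 0, 0, 0, 1, 0, 1]
    - [0, 0, 0, 0, 1, 0, 1]
    - [0, 0, 0, 0, 1, 0, 1]
    - [0, 0, 0, 0, 0, -1, 1]

```text
time: 53.58
position: [0.4156, 0.2418, 0.1852]
ee_rot: [-0.034, 0.999, 0.004, -0.026]
force: [0.0, -1.1, -0.1]
grip_width: 0.0001
grasp_force: 0.0
```

Call:
jog_arm:
  rows:
    - [0, 0, 0, 0, 0, -1, 1]
    - [0, 0, 0, 0, 0, -1, 1]
    - [0, 0, 0, 0, 0, -1, 1]
    - [0, 0, 0, 0, 0, -1, 1]
    - [0, 0, 0, 0, 0, -1, 1]

```text
time: 54.2
position: [0.4143, 0.2414, 0.1853]
ee_rot: [-0.251, 0.968, 0.01, -0.024]
force: [-0.2, 0.5, -0.9]
grip_width: 0.0003
grasp_force: 0.0
```

Call:
jog_arm:
  rows:
    - [0, 0, 0, 0, 0, -1, 1]
    - [0, 0, 0, 0, 0, -1, 1]
    - [0, 0, 0, 0, 0, -1, 1]
    - [0, 0, 0, 0, 0, -1, 1]
    - [0, 0, 0, 0, 0, -1, 1]

```text
time: 54.82
position: [0.4143, 0.2413, 0.1853]
ee_rot: [-0.455, 0.89, 0.014, -0.021]
force: [-0.1, -0.4, 0.4]
grip_width: -0.0003
grasp_force: 0.0
```

Call:
jog_arm:
  rows:
    - [0, 0, 0, 0, 0, -1, 1]
    - [0, 0, 0, 0, 0, -1, 1]
    - [0, 0, 0, 0, 0, -1, 1]
    - [0, 0, 0, 0, 0, -1, 1]
    - [0, 0, 0, 0, 0, -1, 1]

```text
time: 55.45
position: [0.4143, 0.2413, 0.1853]
ee_rot: [-0.637, 0.771, 0.019, -0.018]
force: [0.1, -0.1, -0.5]
grip_width: 0.0003
grasp_force: 0.0
```

Call:
jog_arm:
  rows:
    - [0, 0, 0, 0, 0, -1, 1]
    - [0, 0, 0, 0, 0, -1, 1]
    - [0, 0, 0, 0, 0, 0, 1]

```text
time: 55.82
position: [0.4142, 0.2412, 0.1854]
ee_rot: [-0.7, 0.713, 0.02, -0.016]
force: [0.3, -0.0, -0.5]
grip_width: 0.0001
grasp_force: 0.0
```

```bash
python3 -c "
from h import *
s=readout.get_state();print(s['joint_positions'].round(2),s['position'])
go([.43,.2487,.1],np.radians(177.5))"
```

```text
[ 0.9   0.11 -0.44 -0.05 -1.04 -0.9 ] [0.41422812 0.24118083 0.18535193]
pos [0.4142 0.2412 0.1854] yaw 178.9 z [-0.051  0.006 -0.999] shift [-0.18 -0.5   2.11] dyaw(world deg) -1.4420254730875135 => az units 0.29
```

Call:
jog_arm:
  rows:
    - [0, 0, 0, 0, 0, 0.29, 1]
    - [0, 0, 0, 1, 0, 0, 1]
    - [0, 0, 0, 1, 0, 0, 1]
    - [0, 0, 0, 1, 0, 0, 1]
    - [0, 0, 0, 1, 0, 0, 1]

```text
time: 56.45
position: [0.4138, 0.2413, 0.1861]
ee_rot: [-0.683, 0.715, -0.107, 0.106]
force: [1.4, -0.4, 0.8]
grip_width: -0.0001
grasp_force: 0.0
```

Call:
jog_arm:
  rows:
    - [0, 0, 0, 0.6, 0, 0, 1]
    - [0, 0, 0, 0, 0, 0, 1]

```text
time: 56.7
position: [0.4133, 0.24, 0.1855]
ee_rot: [-0.681, 0.711, -0.125, 0.122]
force: [0.1, -0.4, -0.6]
grip_width: 0.0
grasp_force: 0.0
```

```bash
python3 -c "
from h import *
s=readout.get_state();print(s['joint_positions'].round(2))
go([.43,.2487,.036]); r=R.from_quat(s['ee_rot']); print('u',r.inv().apply([.999,-.0436,0]).round(3),'up',r.inv().apply([0,0,1]).round(3))"
```

```text
[ 1.15 -0.07 -0.9   0.54 -0.68 -1.61]
pos [0.4133 0.24   0.1855] yaw 177.5 z [ 0.344 -0.011 -0.939] shift [-0.22  0.9   3.65] dyaw(world deg) None => az units None
u [ 0.001 -0.939  0.344] up [-0.004 -0.344 -0.939]
```

Call:
jog_arm:
  rows:
    - [-0.2, 0.9, 0, 0, 0, 0, 1]
    - [0, 0, 1, 0, 0, 0, 1]
    - [0, 0, 1, 0, 0, 0, 1]
    - [0, 0, 1, 0, 0, 0, 1]
    - [0, 0, 0.65, 0, 0, 0, 1]

```text
time: 57.32
position: [0.4478, 0.2653, 0.0646]
ee_rot: [-0.682, 0.716, -0.115, 0.096]
force: [0.6, 0.4, 0.7]
grip_width: -0.0002
grasp_force: 0.0
```

Call:
jog_arm:
  rows:
    - [0, 0, 0, 0, 0, 0, 1]
    - [0, -0.38, 0.14, 0, 0, 0, 1]
    - [0, -0.38, 0.14, 0, 0, 0, 1]
    - [0, -0.38, 0.14, 0, 0, 0, 1]
    - [0, -0.38, 0.14, 0, 0, 0, 1]

```text
time: 57.95
position: [0.5118, 0.2617, 0.0629]
ee_rot: [-0.682, 0.715, -0.115, 0.098]
force: [0.9, -0.0, -0.1]
grip_width: 0.0001
grasp_force: 0.0
```

```bash
cat > dr.py <<'E'
from m import *
s=readout.get_state();print(s['joint_positions'].round(2),s['force'].round(1)); go([.585,.2425,.036])
d=cap('top'); P=cloud(d)
q=P[(abs(P[...,2]-.045)<.005)&(P[...,0]>.44)&(P[...,0]<.64)]
for y in (.165,.18,.2,.28,.3,.32): k=q[abs(q[:,1]-y)<.006]; print('panel',y,k[:,0].min().round(4)) if len(k) else 0
E
python3 dr.py
```

```text
[ 0.85  0.27 -0.91  0.88 -0.32 -1.72] [ 0.9 -0.  -0.1]
pos [0.5118 0.2617 0.0629] yaw 177.5 z [ 0.297 -0.032 -0.954] shift [ 0.38 -1.57  1.2 ] dyaw(world deg) None => az units None
panel 0.165 0.4844
panel 0.18 0.4844
panel 0.2 0.4847
panel 0.32 0.5452
```

Call:
jog_arm:
  rows:
    - [0, 0, -0.8, 0, 0, 0, 1]
    - [0, 0, -0.8, -1, 0, 0, 1]
    - [0, 0, 0, -1, 0, 0, 1]
    - [0, 0.9, 0, 0, 0, 0, 1]
    - [0, 0.9, 0, 0, 0, 0, 1]

```text
time: 58.62
position: [0.4268, 0.2647, 0.1081]
ee_rot: [-0.685, 0.724, -0.063, 0.044]
force: [-0.4, 0.0, -1.0]
grip_width: -0.0003
grasp_force: 0.0
```

```bash
python3 -c "
from h import *
s=readout.get_state();print(s['joint_positions'].round(2))
go([.435,.2487,.038],np.radians(177.5))"
```

```text
[ 1.05  0.16 -0.73  0.24 -0.65 -1.3 ]
pos [0.4268 0.2647 0.1081] yaw 176.9 z [ 0.151 -0.031 -0.988] shift [0.35 0.04 1.78] dyaw(world deg) 0.5627242394382869 => az units -0.11
```

Call:
jog_arm:
  rows:
    - [0.35, 0.04, 0.4, 0, 0, 0, 1]
    - [0, 0, 0.7, 0, 0, 0, 1]
    - [0, 0, 0.68, 0, 0, 0, 1]
    - [0, 0, 0, 0, 0, 0, 1]

```text
time: 59.12
position: [0.4349, 0.2467, 0.0365]
ee_rot: [-0.686, 0.724, -0.064, 0.042]
force: [-0.0, -0.4, -0.1]
grip_width: 0.0003
grasp_force: 0.0
```

```bash
python3 -c "
from h import *
s=readout.get_state();print(s['joint_positions'].round(2))
go([.435,.2487,.038]); go([.56,.2433,.038])"
```

```text
[ 1.    0.27 -0.85  0.36 -0.43 -1.37]
pos [0.4349 0.2467 0.0365] yaw 177.0 z [ 0.149 -0.035 -0.988] shift [-0.05 -0.01 -0.04] dyaw(world deg) None => az units None
pos [0.4349 0.2467 0.0365] yaw 177.0 z [ 0.149 -0.035 -0.988] shift [-0.09 -3.1   0.43] dyaw(world deg) None => az units None
```

Call:
jog_arm:
  rows:
    - [-0.01, -0.5, 0.07, 0, 0, 0, 1]
    - [-0.01, -0.5, 0.07, 0, 0, 0, 1]
    - [-0.01, -0.5, 0.07, 0, 0, 0, 1]
    - [-0.01, -0.5, 0.07, 0, 0, 0, 1]
    - [-0.01, -0.5, 0.07, 0, 0, 0, 1]

```text
time: 59.75
position: [0.5368, 0.2445, 0.0404]
ee_rot: [-0.686, 0.724, -0.064, 0.044]
force: [-1.4, 0.1, -0.4]
grip_width: 0.0001
grasp_force: 0.7
```

```bash
python3 dr.py
```

```text
[ 0.83  0.38 -0.63  0.28 -0.5  -1.13] [-1.4  0.1 -0.4]
pos [0.5368 0.2445 0.0404] yaw 177.0 z [ 0.151 -0.032 -0.988] shift [-0.02 -1.18  0.29] dyaw(world deg) None => az units None
panel 0.165 0.5621
panel 0.18 0.5627
panel 0.2 0.5651
panel 0.32 0.5966
```

Call:
jog_arm:
  rows:
    - [0, -0.36, 0.08, 0, 0, 0, 1]
    - [0, -0.36, 0.08, 0, 0, 0, 1]
    - [0, -0.3, 0.06, 0, 0, 0, 1]
    - [0, -0.1, 0.02, 0, 0, 0, 1]
    - [0, 0, 0, 0, 0, 0, 1]

```text
time: 60.42
position: [0.582, 0.2417, 0.0363]
ee_rot: [-0.686, 0.724, -0.064, 0.044]
force: [-0.0, -0.4, -0.3]
grip_width: 0.0002
grasp_force: 0.0
```

```bash
python3 dr.py
```

```text
[ 0.77  0.43 -0.53  0.26 -0.53 -1.04] [-0.  -0.4 -0.3]
pos [0.582  0.2417 0.0363] yaw 177.0 z [ 0.151 -0.032 -0.988] shift [-0.02 -0.07  0.02] dyaw(world deg) None => az units None
panel 0.165 0.6095
panel 0.18 0.6101
panel 0.2 0.6116
```

Call:
jog_arm:
  rows:
    - [0, -0.05, 0.01, 0, 0, 0, 1]
    - [0, -0.05, 0.01, 0, 0, 0, 1]
    - [0, 0, 0, 0, 0, 0, 1]

```text
time: 60.85
position: [0.5856, 0.2415, 0.0363]
ee_rot: [-0.686, 0.724, -0.064, 0.044]
force: [-3.8, -0.5, 2.6]
grip_width: -0.0003
grasp_force: 1.9
```

Call:
jog_arm:
  rows:
    - [0, -0.04, 0.01, 0, 0, 0, 1]
    - [0, -0.02, 0, 0, 0, 0, 1]
    - [0, 0, 0, 0, 0, 0, 1]

```text
time: 61.22
position: [0.5862, 0.2413, 0.0361]
ee_rot: [-0.686, 0.724, -0.064, 0.043]
force: [-18.1, 4.5, 7.9]
grip_width: 0.0002
grasp_force: 8.8
```

Call:
jog_arm:
  rows:
    - [0, 0.3, 0, 0, 0, 0, 1]
    - [0, 1, 0, 0, 0, 0, 1]
    - [0, 1, -0.3, 0, 0, 0, 1]
    - [0, 0.6, -1, 0, 0, 0, 1]
    - [0, 0, -1, 0, 0, 0, 1]

```text
time: 61.85
position: [0.4582, 0.2499, 0.1099]
ee_rot: [-0.686, 0.723, -0.064, 0.043]
force: [0.8, 1.0, 0.9]
grip_width: -0.0001
grasp_force: 0.0
```

Call:
jog_arm:
  rows:
    - [0, 0, -1, 0, 0, 0, 1]
    - [0, 0, 0, 0, 0, 0, 1]
    - [0, 0, 0, 0, 0, 0, 1]

```text
time: 62.22
position: [0.4539, 0.2516, 0.1489]
ee_rot: [-0.686, 0.724, -0.064, 0.044]
force: [0.1, -0.5, -0.5]
grip_width: 0.0001
grasp_force: 0.0
```

```bash
python3 dr.py
python3 - <<'E'
from m import *
d=cap('top','t14.png')
for z,v in ((.066,226),(.01,232)):
    try: print(z,circ(d,302,v,z))
    except Exception as e: print(z,e)
P=cloud(d)
for z in (.066,.052,.038,.024,.01):
    q=P[(abs(P[...,2]-z)<.004)&(np.hypot(P[...,0]-.585,P[...,1]-.012)<.056)]
    if len(q)>10: print(z,len(q),'mid',((q.min(0)+q.max(0))/2)[:2].round(4),'ext',(q.max(0)-q.min(0))[:2].round(4))
cv2.imwrite('pics/x14.png',cv2.resize(d['img'][90:350,130:470],None,fx=2,fy=2))
E
```

```text
[ 0.99  0.13 -0.63  0.21 -0.76 -1.19] [ 0.1 -0.5 -0.5]
pos [0.4539 0.2516 0.1489] yaw 177.0 z [ 0.152 -0.031 -0.988] shift [-0.02 -2.81  3.29] dyaw(world deg) None => az units None
panel 0.165 0.6116
panel 0.18 0.612
panel 0.2 0.614
panel 0.28 0.6169
panel 0.3 0.6187
panel 0.32 0.6189
0.066 (array([0.58472725, 0.01249908]), array([0.0290124 , 0.03137695]))
0.01 (array([0.58433877, 0.01263727]), array([0.09730767, 0.09758865]))
0.066 138 mid [0.5847 0.0126] ext [0.0305 0.0317]
0.052 66 mid [0.5838 0.0117] ext [0.0368 0.039 ]
0.038 75 mid [0.5852 0.0108] ext [0.0447 0.0464]
0.024 212 mid [0.5823 0.011 ] ext [0.0617 0.0611]
0.01 717 mid [0.5848 0.0124] ext [0.0978 0.0975]
```

View pics/x14.png

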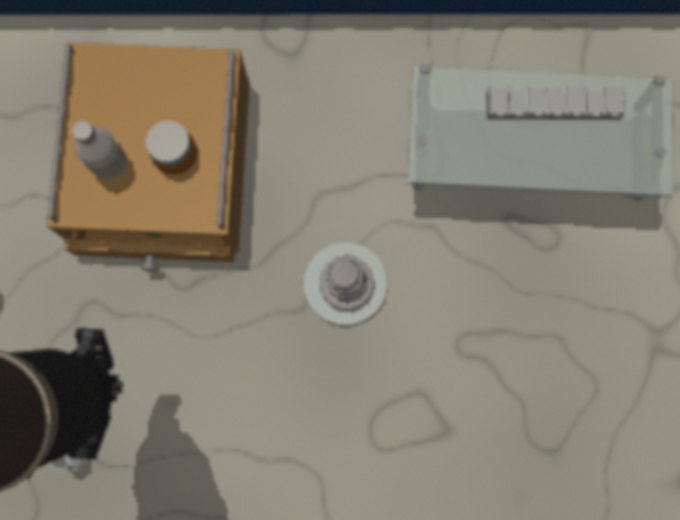

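The top view shows the drawer shut (panel at (150,250)), the stack centred on the plate at (346,283), and the rest in place.

```bash
python3 -c "
from station import ticket
print(ticket.close_job())"
```

```text
the job is handed in; nothing more can be done
None
```

The job is handed in, though no verdict came back: the four compacts present (64, 48, 40 and 32; no 56) measure stacked and centred on the plate, and the gripper was seen flat in the drawer, jaw to the back, before I pushed it fully shut.

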